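# Fit the spacers and hold the pedal lever level over its bracket

## Robot

A 7-joint arm with a two-finger parallel gripper is mounted at the origin on the work surface. World frame = base frame: x ahead of the robot, y to its left, z up, the work surface at z = 0. Lengths are in mm, angles in rad, forces in N, time in s.
With the tool pointing down it reaches from about 400 to 875 mm from the base axis. Payload 4.4 kg.
Tool frame: the origin (TCP) lies at the very end of the fingers, on their centre line; the grasp point (between the pads) lies behind it (ctrl.hold_point_z is the z of the grasp point in the tool frame, in mm); z points along the fingers, y is the direction in which the jaws open and shut (so a half turn about z gives the same grasp; the last joint's range is limited). The gripper opens to 85 mm and grips with 20 to 120 N. Pads are 22 mm wide; open, the fingers measure 114 mm over their backs; the gripper's body (76 mm by 85 mm) begins 54 mm behind the grasp point. The pads swing forward as they close: fully open they stand 13 mm farther back than shut.
Start: joints at [1.105, 0.628, 0.038, 1.517, -0.027, 0.996, -0.02], TCP at [253.03, -598.743, 231.313] pointing down, gripper open.
Joint ranges: [-3.06, 3.06], [-0.37, 2.12], [-1.25, 1.32], [0.18, 2.47], [-1.1, 4.24], [0.23, 1.98], [-2.94, 2.94]. Speed limits (rad/s): [2.57, 2.57, 3.14, 3.14, 3.14, 3.14, 3.14].

## Interface

Orientations are given as [roll, pitch, yaw] about the fixed x, y, z axes, in that order (R = Rz(yaw) Ry(pitch) Rx(roll)).
In Python, from cell import ctrl, vision gives the robot as it stands.
- The arm moves only by the shell command python3 -m crank 'ROWS' [OPENING]. ROWS is JSON, a list of rows, each an object of numbers: "x", "y", "z": the shift along the tool's x, y, z in cm; "spin": the turn about the tool's z in rad. A call has 1 to 5 rows; each row shifts and turns the commanded pose from where the row before left it, along the tool's axes as they then stand; what a row does not reach is not made up. A row lasts 1/10 s, in which the tool goes at most 50 mm and 8.59 degrees, less where a joint would pass 70% of its speed; a pose out of reach is approached as far as the arm can. A call is refused whole if a number of a shift passes 5 or a number of a turn 0.15, either way. A call with a gripper value outside its range is refused whole. OPENING is the opening in per cent of the stroke, from 0 (shut) to 100 (fully open), set as the call begins (- or left out, the last holds). The fingers move at their own pace and stop on an object; the grip force is fixed at half the most. Time passes only in rows, so rows that do not move let the fingers close. It gives the time, the measured TCP pose, the force and the opening at its end, in the units of the state.
- ctrl.read_state(): the state, without advancing time (a new reading comes with each control period).
- vision.get_image(name): name is "scene" or "top" or "wrist"; returns the picture (384x512x3 uint8, blue, green, red); there is no depth.
- vision.calibration(name): a dict with "vfov" (degrees; the focal length in pixels is half the picture's height over the tangent of half this angle, whatever the lens; pixels are square), "cx", "cy" (the principal point, pixels), "eye" and "rotation" of the camera in the world. Camera axes: x right, y up, looking along -z (the intrinsics and any distortion apply to the point x, -y, -z); pixel columns grow to the right and rows downward; lengths in mm; the calibration is good to about 2 mm. A picture is of the moment at which its call begins: read the wrist's pose just before it. calibration takes no time and is no camera call; for the wrist camera it gives the pose at the moment of the call.
- ctrl.finish_job(): hands the job in, once; it reports no verdict.
Trained networks look in the newest picture that a camera, given by its name, has taken for a name from the list of things; names that differ only in an ending like _2 or _b are one class to them, and where a whole thing is asked for, a point or a joint stands for the part that bears it (a point fixed in the world has none). Each returns a list of dicts, best first, with "score" (0 to 1); they miss things now and then, are a little off and sometimes report something else, mostly with a low value. They report only what shows in the picture. A call takes as long as a camera call.
- vision.boxes_of(name, camera): "extent" ([left, top, right, bottom] in pixels, round what is visible of it).
- vision.regions_of(name, camera): "mask" (384x512 bool, what is visible of it) and "extent" ([left, top, right, bottom] in pixels, round what is visible of it).
- vision.place_of(name, camera): "point" ([column, row] in pixels: a listed point, or the origin of a listed thing).
The state is a dict: "clock": time; "qpos": joint angles; "qd": joint speeds; "tau": joint torques, N m; "eef_pos": TCP position; "tool_rot": TCP orientation; "force": force on the tool from outside, world axes, zero at the start; "torque": the same for the moment, N m; "width": finger opening in mm.
Only numpy, scipy, OpenCV 4.12 (cv2) and the standard library are available. Lean on these libraries where they do the work, as an engineer would, in place of code of your own. Each camera call takes 0.05 s, during which the arm holds its last target.

## Task

Get the trolley's cast pedal lever ready to go onto its bracket: first slip the two steel spacer tubes down over the bracket's upright pins until they sit flat on the pads, the long tube on the low pad and the short one on the high pad, so that their tops come level, and let go of them. Then pick up the lever by its balance point and, without ever letting it droop, hold it still and level with its big hub straight above the low pad's pin and its small eye straight above the high pad's pin, two to four centimetres clear of the pin tips; finish while still holding it there in the gripper, not resting on anything. Leave the other things on the bench where they are.

Things in the scene. Friction and masses are not known exactly. Their poses are not given: they have to be found in the camera images.
- bracket: Stepped dark casting (215 x 66, 30 high; 48 high in a 60 x 54 mm block at its high end) on a 250 x 120 x 18 mm plywood board, fixed. Origin: centre of the board's underside, on the bench. x axis runs along it from the low pad's pin (x = -70) to the high pad's pin (x = +70). Two round bright pads, 40 across, tops 34 and 52 above the bench; 12 mm pins, tips 110 above the bench, tapered to 6 mm over the last 6.
- low_seat (a point): Centre of the low pad's top face, 34 mm above the bench, on the axis of its pin.
- high_seat (a point): Centre of the high pad's top face, 52 mm above the bench, on the axis of its pin.
- low_pin_tip (a point): Top of the low pad's pin, 110 mm above the bench, 76 mm above its pad.
- high_pin_tip (a point): Top of the high pad's pin, 110 mm above the bench, 58 mm above its pad.
- spacer_long: The long steel spacer tube, standing on end on the bench: 52 mm long, 26 mm outside, 16 mm bore, 130 g. Origin: centre of its lower end; z along the tube. It slides loosely over either pin.
- spacer_short: The short steel spacer tube, standing on end: 34 mm long, 26 mm outside, 16 mm bore, 85 g. Origin: centre of its lower end; z along the tube.
- lever: Grey cast-iron lever lying flat, 176 mm long, 0.42 to 0.84 kg. Origin: centre of the underside of the big heavy hub (44 across, 28 high, 14 bore); x axis along the arm to the small eye (28 across, 28 high, 14 bore, 140 from the hub's axis), z up. Arm 22 wide, 14 thick, its underside 7 above that of the hub; a spring peg stands 8 proud of it, 112 from the hub's axis.
- balance (a point): The lever's balance point (centre of mass): on the arm, 48 mm from the hub's axis towards the eye, 14 mm above the lever's underside, at mid-thickness of the arm.
- hub (a point): Centre of the underside of the lever's hub, on its bore's axis.
- eye (a point): Centre of the underside of the lever's small eye, on its bore's axis.
- nut: Bystander: loose steel hex nut, 31 mm across corners, 13 mm high, lying between the spacers. Origin: centre of its underside.
- wrench: Bystander: spanner 190 mm long, lying on the robot's side of the lever. Origin: near its middle, underside.
- hammer: Bystander: hammer 280 mm long, lying beyond the lever, its head to the robot's right. Origin: near its middle, underside.
- brush: Bystander: brush 190 mm long, lying left of the bracket. Origin: near its middle, underside.
- grease_tin: Bystander: round grease tin, 71 mm across, 50 mm high, on the robot's side of the spacers. Origin: centre of its underside.
- sanding_block: Bystander: cork sanding block 110 x 64 x 34 mm, left of the bracket. Origin: centre of its underside.
- oil_can: Bystander: copper oil can with a thin spout, 72 mm across, 128 mm high, at the back. Origin: centre of its underside.

How it is judged:
By the outcome, as a careful person would: the job done as asked, in the order asked, and still so for the second after the job is handed in, while the arm keeps its last pose, push and grip.
It also fails if it takes over 66 s, if anything falls off the work surface, if the arm or the gripper's body presses on something with over 40 N, if the wrist force passes 120 N, or if a joint passes its speed limit or range.

## Working session

There is one attempt and no reset: what is moved stays moved. The work goes in short steps, Python scripts to look and compute and a shell command to move; the robot and the scene stay as the last step left them, time stands still between calls to the robot, and variables do not carry over. Pictures are saved under pics/ and viewed, and the job is handed in when it is done.

```bash
ls; mkdir -p pics; python3 - <<'E'
from cell import ctrl, vision
import cv2
print(ctrl.read_state(), ctrl.hold_point_z)
for n in ["scene","top","wrist"]:
    im=vision.get_image(n); cv2.imwrite(f"pics/a_{n}.png",im); print(n,vision.calibration(n))
E
```

```text
pics
{'clock': 0.0, 'qpos': array([ 1.105202  ,  0.62934168,  0.0384173 ,  1.51839456, -0.02698436,
        0.99627012, -0.02001176]), 'qd': array([ 0.00117168,  0.00175242, -0.00261058, -0.00021386,  0.00127252,
        0.00010294,  0.00044377]), 'tau': array([-1.59110105e-04, -5.63399756e+01,  1.22566972e+00, -1.93442059e+01,
        1.10053376e-02,  1.06518911e-02, -8.76636790e-06]), 'eef_pos': array([ 252.78881928, -598.14639219,  230.38302064]), 'tool_rot': array([-3.13969644e+00,  2.38705698e-05,  3.99810441e-01]), 'force': array([ 0.20147109, -0.30872606,  0.93205507]), 'torque': array([-0.01687191, -0.00952496, -0.00436626]), 'width': 85.23415153473849} -18.700000000000003
scene {'vfov': 47.33695232016402, 'cx': 249.44190322205202, 'cy': 197.08217545229428, 'eye': array([1420.36204907, -117.52905588,  962.78823494]), 'rotation': array([7.86780262e-01, 1.25132925e-03, 1.39231751e+00])}
top {'vfov': 44.712788497215115, 'cx': 269.1951269688052, 'cy': 190.5794098214234, 'eye': array([ 486.36912828,   29.89230899, 1535.78577127]), 'rotation': array([ 0.05486223,  0.00226049, -1.59629917])}
wrist {'vfov': 61.30238690065956, 'cx': 255.4543418046358, 'cy': 191.66835044967516, 'eye': array([ 314.33353189, -572.64566593,  374.96628978]), 'rotation': array([-0.27045299,  0.00162068, -1.171289  ])}
```

View pics/a_scene.png

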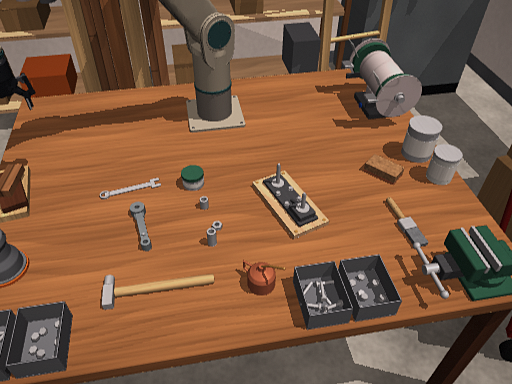

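View pics/a_top.png

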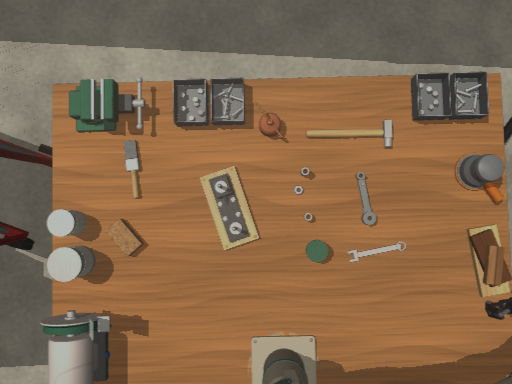

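View pics/a_wrist.png

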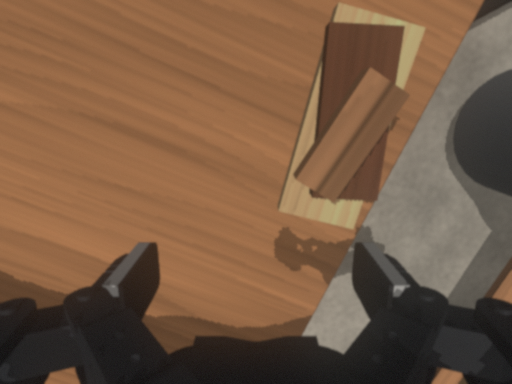

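```bash
cat > h.py <<'E'
from cell import ctrl, vision
import numpy as np, cv2
from scipy.spatial.transform import Rotation as R
def cam(n):
    c=vision.calibration(n); f=192/np.tan(np.radians(c['vfov'])/2)
    return f,c['cx'],c['cy'],np.array(c['eye']),R.from_euler('xyz',c['rotation']).as_matrix()
def ray(n,p,C=None):
    f,cx,cy,e,M=C or cam(n); return e,M@np.array([(p[0]-cx)/f,-(p[1]-cy)/f,-1.])
def at(n,p,z,C=None):
    e,d=ray(n,p,C); return (e+d*(z-e[2])/d[2])
def proj(n,P,C=None):
    f,cx,cy,e,M=C or cam(n); q=M.T@(np.array(P)-e); return np.array([cx+f*q[0]/-q[2],cy-f*q[1]/-q[2]])
def tri(obs):
    A=np.zeros((3,3));b=np.zeros(3)
    for e,d in obs:
        d=d/np.linalg.norm(d);P=np.eye(3)-np.outer(d,d);A+=P;b+=P@e
    return np.linalg.solve(A,b)
E
python3 - <<'E'
from h import *
Z=dict(low_seat=34,high_seat=52,low_pin_tip=110,high_pin_tip=110,spacer_long=0,spacer_short=0,lever=0,balance=14,hub=0,eye=0,nut=0,bracket=0)
for c in ["top","scene"]:
    vision.get_image(c); C=cam(c)
    for n,z in Z.items():
        for r in vision.place_of(n,c)[:2]:
            print(c,n,round(r['score'],2),np.round(r['point'],1),np.round(at(c,r['point'],z,C),1))
E
```

```text
top low_seat 0.62 [234.8 228.5] [449.9 144.6  34. ]
top high_seat 0.7 [221.1 186.1] [586.1 184.   52. ]
top low_pin_tip 0.78 [232.8 227.4] [455.3 144.8 110. ]
top low_pin_tip 0.43 [365.1 201.3] [ 524.4 -260.8  110. ]
top spacer_long 0.6 [303.7 173.7] [623.6 -84.1   0. ]
top spacer_short 0.37 [310.1 216.8] [ 481.1 -100.9    0. ]
top lever 0.93 [365.  216.3] [ 478.2 -281.1    0. ]
top balance 0.69 [364.6 202.6] [ 522.8 -278.6   14. ]
top eye 0.94 [355.6 178. ] [ 605.  -254.7    0. ]
top nut 0.54 [298.7 192.3] [562.6 -65.8   0. ]
top nut 0.47 [364.1 202.2] [ 524.5 -279.8    0. ]
top bracket 0.28 [349.4 134.4] [ 750.4 -239.4    0. ]
scene low_seat 0.77 [274.5 180.2] [444.1 136.9  34. ]
scene high_seat 0.58 [303.1 202.8] [572.4 192.7  52. ]
scene high_seat 0.22 [125.9 188.5] [ 419.  -315.3   52. ]
scene low_pin_tip 0.69 [278.7 164.3] [458.  143.6 110. ]
scene low_pin_tip 0.34 [203.5 205.4] [587.8 -94.7 110. ]
scene high_pin_tip 0.92 [306.  191.5] [585.1 192.5 110. ]
scene high_pin_tip 0.2 [208.6 243.6] [722. -96. 110.]
scene spacer_long 0.61 [209.6 243. ] [630.2 -90.3  -0. ]
scene spacer_short 0.62 [201.8 205.6] [480.3 -97.    0. ]
scene spacer_short 0.49 [277.  165.3] [337.9 170.5   0. ]
scene lever 0.75 [136.7 212.4] [ 473.6 -292.6    0. ]
scene balance 0.72 [139.8 223. ] [ 531.7 -281.2   14. ]
scene balance 0.45 [384.8 171.9] [448.4 504.1  14. ]
scene hub 0.86 [133.3 211.8] [ 469.3 -302.7    0. ]
scene eye 0.68 [149.8 246.2] [ 611.8 -256.3    0. ]
scene eye 0.38 [203.9 205.8] [482.3 -90.8   0. ]
scene nut 0.55 [218.  228.3] [580.1 -60.    0. ]
scene bracket 0.71 [259.8 280.1] [777.5  24.7   0. ]
scene bracket 0.69 [293.2 205.1] [528.1 178.1   0. ]
```

```bash
cat >> h.py <<'E'
def go(P,yaw=None):
    s=ctrl.read_state(); M=R.from_euler('xyz',s['tool_rot']).as_matrix()
    d=M.T@(np.array(P)-s['eef_pos'])/10
    print('tcp',np.round(s['eef_pos'],1),'rot',np.round(s['tool_rot'],4),'F',np.round(s['force'],1),'w',round(s['width'],1),'t',round(s['clock'],2))
    print('tool shift cm',np.round(d,2), '' if yaw is None else 'spin %.3f'%(s['tool_rot'][2]-yaw))
E
python3 -m crank '[{"x":4,"y":-2.8},{"x":4,"y":-2.8},{"x":4,"y":-2.8},{"x":4,"y":-2.8},{"x":4,"y":-2.8}]' 70
python3 -c "
from h import *
go([500,-90,231],0)"
```

```text
tcp [ 253.  -598.7  231.3] rot [ 3.1416 -0.      0.3998] F [0.3 1.1 0.5] w 85.3 t 1.45
tool shift cm [ 4.255e+01 -3.725e+01  3.000e-02] spin 0.400invalid input at $[0]: expected keys x, y, z, spin
```

```bash

python3 -m crank '[{"x":3.5,"y":-3.1,"z":0,"spin":0},{"x":3.5,"y":-3.1,"z":0,"spin":0},{"x":3.5,"y":-3.1,"z":0,"spin":0},{"x":3.5,"y":-3.1,"z":0,"spin":0},{"x":3.5,"y":-3.1,"z":0,"spin":0}]' 70
python3 -m crank '[{"x":3.5,"y":-3.1,"z":0,"spin":0.1},{"x":3.5,"y":-3.1,"z":0,"spin":0.1},{"x":3.5,"y":-3.1,"z":0,"spin":0.1},{"x":3.5,"y":-3.1,"z":0,"spin":0.1},{"x":0,"y":0,"z":0,"spin":0}]' 70
python3 -c "
from h import *
go([500,-90,231],0)"
```

```text
clock: 1.95
eef_pos: [354.6, -386.2, 231.6]
tool_rot: [3.141, -0.0, 0.4]
force: [1.2, -0.7, -0.7]
width: 59.7
clock: 2.45
eef_pos: [463.8, -226.8, 231.5]
tool_rot: [-3.139, -0.004, 0.01]
force: [0.9, -1.1, -0.6]
width: 59.8
tcp [ 463.8 -226.8  231.5] rot [-3.1386 -0.0039  0.0103] F [ 0.9 -1.1 -0.6] w 59.8 t 2.45
tool shift cm [  3.76 -13.64   0.1 ] spin 0.010
```

```bash

python3 -c "
from h import *
im=vision.get_image('wrist'); cv2.imwrite('pics/w1.png',im)
C=cam('wrist'); print(C[3])
for n,z in dict(lever=0,balance=14,hub=0,eye=0,spacer_long=0,spacer_short=0,nut=0).items():
  for r in vision.place_of(n,'wrist')[:2]: print(n,round(r['score'],2),np.round(r['point'],1),np.round(at('wrist',r['point'],z,C),1))
go([500,-90,231],0)"
```

```text
[ 527.52590106 -230.36993423  375.82345914]
lever 0.67 [306.6 153.9] [ 470.  -290.1    0. ]
balance 0.97 [305.8 111.5] [ 518.4 -284.7   14. ]
eye 0.7 [291.5  19.6] [ 611.5 -267.2    0. ]
spacer_long 0.76 [117.5   5. ] [623.9 -86.    0. ]
spacer_long 0.22 [162.6 233.4] [ 368.9 -115.4    0. ]
spacer_short 0.77 [136.8 145.8] [477.9 -92.9   0. ]
nut 0.62 [107.2  63.1] [567.3 -68.8   0. ]
tcp [ 457.3 -235.5  231.4] rot [ 3.1413e+00  2.0000e-04 -3.0000e-03] F [ 0.2 -0.2 -0.8] w 60.0 t 2.85
tool shift cm [  4.23 -14.56   0.03] spin -0.003
```

View pics/w1.png

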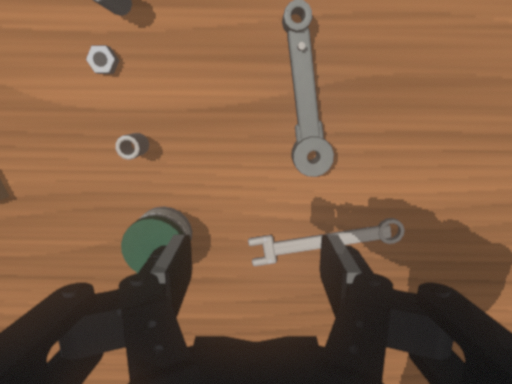

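```bash

python3 -m crank '[{"x":2.5,"y":-3,"z":1,"spin":0},{"x":2.5,"y":-3,"z":1,"spin":0},{"x":2.5,"y":-3,"z":1,"spin":0},{"x":2.5,"y":-3,"z":1,"spin":0},{"x":2.5,"y":-3,"z":1,"spin":0}]'
python3 -m crank '[{"x":0,"y":0,"z":0,"spin":0},{"x":0,"y":0,"z":0,"spin":0},{"x":0,"y":0,"z":0,"spin":0},{"x":0,"y":0,"z":0,"spin":0}]'
python3 -c "
from h import *
im=vision.get_image('wrist'); cv2.imwrite('pics/w2.png',im)
C=cam('wrist'); print(C[3])
for n,z in dict(spacer_long=0,spacer_short=0,nut=0).items():
  for r in vision.place_of(n,'wrist')[:2]: print(n,round(r['score'],2),np.round(r['point'],1),np.round(at('wrist',r['point'],z,C),1))
go([500,-90,231],0)"
```

```text
clock: 3.35
eef_pos: [583.9, -84.0, 181.0]
tool_rot: [3.141, -0.0, -0.002]
force: [1.0, -0.3, -0.1]
width: 59.7
clock: 3.75
eef_pos: [582.6, -86.2, 181.8]
tool_rot: [3.141, -0.0, -0.003]
force: [0.1, -0.1, -0.1]
width: 59.7
[649.42514567 -86.45778124 326.21255813]
spacer_long 0.66 [252.1 124.9] [627.6 -83.3   0. ]
spacer_long 0.17 [446.8 345.5] [ 366.2 -316.     0. ]
spacer_short 0.9 [258.3 259.7] [480.8 -89.3   0. ]
nut 0.72 [232.7 178.4] [573.4 -62.9   0. ]
tcp [583.1 -84.9 181.7] rot [ 3.1414e+00 -4.0000e-04 -1.6000e-03] F [ 0.3  0.2 -0.8] w 60.0 t 3.95
tool shift cm [-8.3   0.52 -4.93] spin -0.002
```

View pics/w2.png

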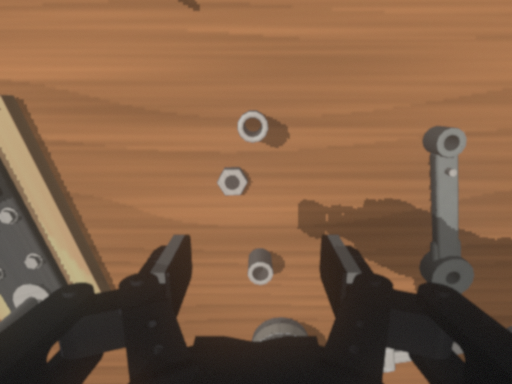

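```bash

cat >> h.py <<'E'
def ring(im,p,r=22,thr=None):
    """bright ring outer ellipse near p"""
    x0,y0=int(p[0]-r),int(p[1]-r)
    g=cv2.cvtColor(im,cv2.COLOR_BGR2HSV)[y0:y0+2*r,x0:x0+2*r]
    m=((g[...,1]<60)&(g[...,2]>(thr or 130))).astype(np.uint8)
    cs,_=cv2.findContours(m,cv2.RETR_EXTERNAL,cv2.CHAIN_APPROX_NONE)
    c=max(cs,key=cv2.contourArea); h=cv2.convexHull(c)
    e=cv2.fitEllipse(h); return np.array(e[0])+[x0,y0],e[1],e[2]
E
python3 -c "
from h import *
im=cv2.imread('pics/w2.png'); C=cam('wrist')
for p,z in (((252,126),52),((260,272),34)):
  for t in (130,150,170):
    e=ring(im,p,thr=t); print(e, at('wrist',e[0],z,C))
"
```

```text
(array([252.34345245, 126.16655731]), (30.000246047973633, 31.107872009277344), 162.71600341796875) [630.38062115 -82.87144349  52.        ]
(array([251.89732933, 126.33337593]), (29.339033126831055, 30.31402015686035), 164.45339965820312) [630.24503912 -82.49994363  52.        ]
(array([251.69506073, 126.37781334]), (27.770641326904297, 29.0002498626709), 152.50856018066406) [630.20904646 -82.33160204  52.        ]
(array([259.8544445 , 272.71140862]), (22.348466873168945, 24.64750862121582), 96.75444793701172) [484.37673357 -89.61001139  34.        ]
(array([259.74615097, 273.05619621]), (21.69076156616211, 24.288284301757812), 98.88812255859375) [483.99053139 -89.50181967  34.        ]
(array([259.55307579, 273.30949593]), (20.22613525390625, 22.71683692932129), 92.3768081665039) [483.70687283 -89.30814368  34.        ]
```

```bash

python3 -m crank '[{"x":2.4,"y":-0.1,"z":1,"spin":0},{"x":2.4,"y":-0.1,"z":1,"spin":0},{"x":0,"y":0,"z":4,"spin":0},{"x":0,"y":0,"z":3,"spin":0},{"x":0,"y":0,"z":0,"spin":0}]'
python3 -m crank '[{"x":0,"y":0,"z":0,"spin":0},{"x":0,"y":0,"z":0,"spin":0}]'
python3 -c "
from h import *
im=vision.get_image('wrist'); cv2.imwrite('pics/w3.png',im)
C=cam('wrist'); go([630.5,-82.7,20],0)
p=proj('wrist',[630.3,-82.7,52],C)
e=ring(im,p,40,150); print(p,e, at('wrist',e[0],52,C))
"
```

```text
clock: 4.45
eef_pos: [627.7, -81.8, 87.2]
tool_rot: [-3.141, 0.009, -0.0]
force: [-1.6, 0.8, 0.4]
width: 59.8
clock: 4.65
eef_pos: [632.7, -82.5, 93.3]
tool_rot: [3.141, -0.003, -0.0]
force: [-0.4, 0.6, 0.2]
width: 60.2
tcp [632.8 -82.4  93.5] rot [ 3.1412e+00 -3.8000e-03 -4.0000e-04] F [ 0.4  0.4 -0.1] w 59.9 t 4.7
tool shift cm [-0.26  0.02  7.35] spin -0.000
[255.13183318 219.81341564] (array([257.97231293, 218.32750702]), (31.073646545410156, 39.562618255615234), 103.50466918945312) [631.25966548 -84.43141278  52.        ]
```

View pics/w3.png

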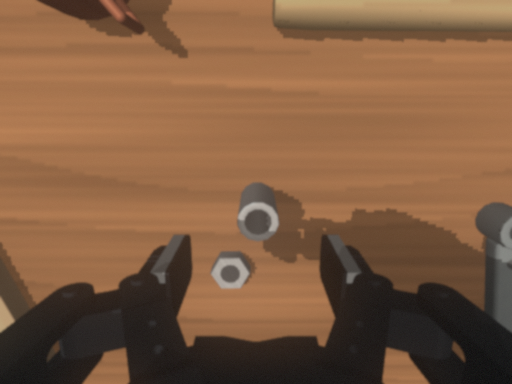

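```bash

python3 -m crank '[{"x":-0.15,"y":0.15,"z":2.5,"spin":0},{"x":0,"y":0,"z":2.5,"spin":0},{"x":0,"y":0,"z":2.3,"spin":0},{"x":0,"y":0,"z":0,"spin":0},{"x":0,"y":0,"z":0,"spin":0}]'
python3 -m crank '[{"x":0,"y":0,"z":0,"spin":0},{"x":0,"y":0,"z":0,"spin":0}]'
python3 -c "
from h import *
im=vision.get_image('wrist'); cv2.imwrite('pics/w4.png',im)
C=cam('wrist'); go([631,-84,20],0)
"
```

```text
clock: 5.2
eef_pos: [630.7, -83.8, 19.7]
tool_rot: [3.141, -0.002, -0.0]
force: [0.7, 0.1, 0.5]
width: 59.5
clock: 5.4
eef_pos: [631.1, -83.8, 20.1]
tool_rot: [3.141, -0.003, -0.0]
force: [0.7, 1.2, -0.6]
width: 59.8
tcp [630.8 -83.7  19.8] rot [ 3.1413e+00 -2.5000e-03 -2.0000e-04] F [ 0.6 -0.3  1. ] w 59.5 t 5.45
tool shift cm [ 0.02  0.03 -0.02] spin -0.000
```

View pics/w4.png

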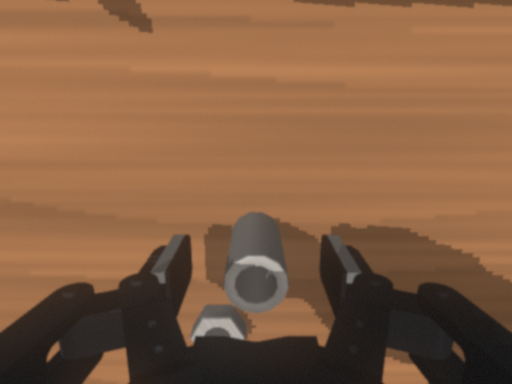

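```bash

python3 -m crank '[{"x":0,"y":0,"z":0,"spin":0},{"x":0,"y":0,"z":0,"spin":0},{"x":0,"y":0,"z":0,"spin":0},{"x":0,"y":0,"z":0,"spin":0},{"x":0,"y":0,"z":0,"spin":0}]' 0
python3 -m crank '[{"x":0,"y":0,"z":-3,"spin":0},{"x":0,"y":0,"z":-4.5,"spin":0},{"x":0,"y":0,"z":-4.5,"spin":0},{"x":0,"y":0,"z":-3,"spin":0},{"x":0,"y":0,"z":0,"spin":0}]'
python3 -c "
from h import *
im=vision.get_image('wrist'); cv2.imwrite('pics/w5.png',im)
go([500,143,175],0)
"
```

```text
clock: 5.95
eef_pos: [630.0, -83.6, 18.8]
tool_rot: [3.142, -0.0, -0.0]
force: [-0.9, 0.6, 6.0]
width: 24.4
clock: 6.45
eef_pos: [632.9, -84.1, 172.9]
tool_rot: [3.141, -0.009, -0.0]
force: [0.6, 0.2, -1.0]
width: 24.0
tcp [631.  -83.8 170.2] rot [ 3.1412e+00 -4.0000e-03 -2.0000e-04] F [ 0.2 -0.4 -1. ] w 24.1 t 6.5
tool shift cm [-13.1  -22.67  -0.55] spin -0.000
```

View pics/w5.png

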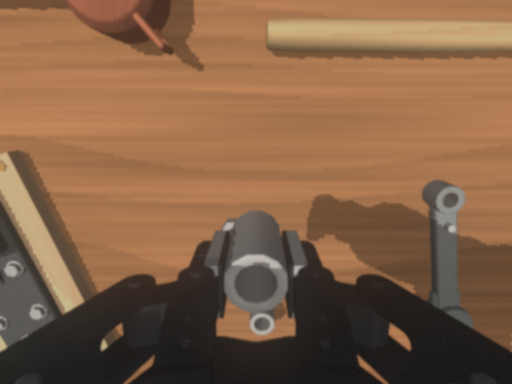

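```bash

python3 -m crank '[{"x":-2.8,"y":-3.3,"z":-0.3,"spin":0},{"x":-2.8,"y":-3.3,"z":-0.3,"spin":0},{"x":-2.8,"y":-3.3,"z":-0.3,"spin":0},{"x":-2.8,"y":-3.3,"z":-0.3,"spin":0},{"x":-2.8,"y":-3.3,"z":-0.3,"spin":0}]'
python3 -m crank '[{"x":-2.8,"y":-3.3,"z":0,"spin":0},{"x":-2.8,"y":-3.3,"z":0,"spin":0},{"x":0,"y":0,"z":0,"spin":0},{"x":0,"y":0,"z":0,"spin":0},{"x":0,"y":0,"z":0,"spin":0}]'
python3 -c "
from h import *
im=vision.get_image('wrist'); cv2.imwrite('pics/w6.png',im)
C=cam('wrist'); go([450,143,175],0)
for n,z in dict(low_pin_tip=110,high_pin_tip=110,low_seat=34,high_seat=52).items():
  for r in vision.place_of(n,'wrist')[:2]: print(n,round(r['score'],2),np.round(r['point'],1),np.round(at('wrist',r['point'],z,C),1))
"
```

```text
clock: 7.0
eef_pos: [487.1, 82.4, 181.5]
tool_rot: [3.141, 0.004, -0.0]
force: [1.1, 1.8, -1.4]
width: 24.4
clock: 7.5
eef_pos: [434.0, 146.4, 182.5]
tool_rot: [3.14, 0.001, -0.001]
force: [-0.2, -0.4, -1.7]
width: 24.1
tcp [434.3 146.2 182.7] rot [ 3.1405e+00  6.0000e-04 -2.3000e-03] F [-0.3 -0.3 -1.5] w 24.5 t 7.55
tool shift cm [1.57 0.31 0.77] spin -0.002
low_pin_tip 0.76 [257.4 171.9] [454.8 144.3 110. ]
low_seat 0.98 [257.9 154.3] [454.9 143.3  34. ]
high_seat 0.73 [496.5 221.5] [396.  -72.4  52. ]
high_seat 0.51 [258.6 173.9] [440.6 142.9  52. ]
```

View pics/w6.png

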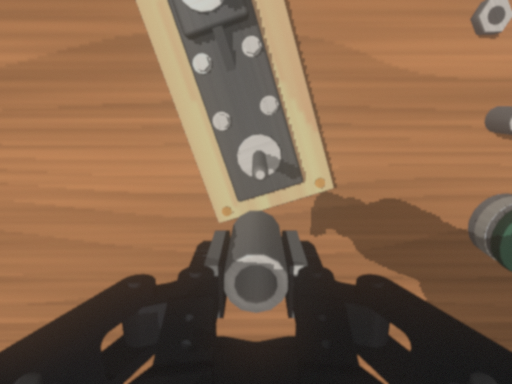

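```bash

python3 -c "
from h import *
im=cv2.imread('pics/w6.png'); C=cam('wrist')
s=ctrl.read_state()['eef_pos'];print(s)
print(proj('wrist',s,C), C[3])
e=ring(im,(259,156),30,190);print('pad',e,at('wrist',e[0],34,C))
for p in ((260,172),(260,174)): print(at('wrist',p,110,C))
for z in (50,52,54):print(at('wrist',(257,282),s[2]+z-20,C))
big=cv2.resize(im[130:330,180:340],None,fx=3.7,fy=3,interpolation=cv2.INTER_NEAREST);cv2.imwrite('pics/w6z.png',cv2.resize(im[120:320,170:350],None,fx=3,fy=3))
"
```

```text
[434.27408831 146.5324139  183.08901317]
[254.57270892 244.79499369] [501.03273665 145.98726826 327.46503345]
pad (array([254.38232231, 151.75139046]), (27.788795471191406, 37.25445556640625), 41.134742736816406) [457.28040299 146.97215686  34.        ]
[454.68272677 142.91594631 110.        ]
[453.28213893 142.91418766 110.        ]
[432.08246945 145.50711136 213.08901317]
[433.28814643 145.51550747 215.08901317]
[434.4938234  145.52390358 217.08901317]
```

View pics/w6z.png

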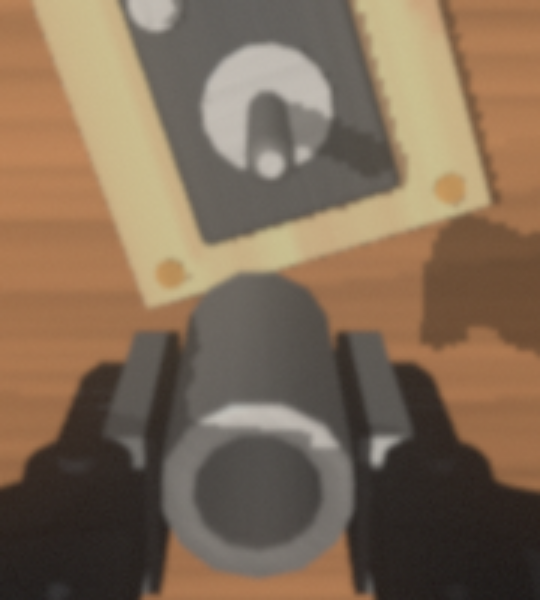

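```bash

python3 -c "
from h import *
C=cam('wrist'); s=ctrl.read_state()['eef_pos'];print(s)
print(at('wrist',(259,156),34,C))
for z in (161,163,165):print(at('wrist',(255.5,210.7),z,C))
print(at('wrist',(256,283.3),s[2]+32,C))
"
```

```text
[434.27408831 146.5324139  183.08901317]
[453.38099991 142.77340676  34.        ]
[444.15090863 146.04847003 161.        ]
[444.83431736 146.04773472 163.        ]
[445.51772608 146.04699941 165.        ]
[432.71809354 145.90679029 215.08901317]
```

```bash

python3 -m crank '[{"x":1,"y":0.16,"z":0,"spin":0},{"x":1,"y":0.16,"z":0,"spin":0},{"x":0,"y":0,"z":2.5,"spin":0},{"x":0,"y":0,"z":1.5,"spin":0},{"x":0,"y":0,"z":0,"spin":0}]'
python3 -m crank '[{"x":0,"y":0,"z":0,"spin":0},{"x":0,"y":0,"z":0,"spin":0},{"x":0,"y":0,"z":0,"spin":0}]'
python3 -c "
from h import *
im=vision.get_image('wrist'); cv2.imwrite('pics/w7.png',cv2.resize(im[120:320,170:350],None,fx=3,fy=3))
C=cam('wrist'); go([454,143,140],0)
print(proj('wrist',[453.2,142.8,110],C),proj('wrist',[453.2,142.8,34],C))
im=vision.get_image('scene'); cv2.imwrite('pics/s7.png',cv2.resize(im[100:230,220:350],None,fx=4.5,fy=4.5,interpolation=cv2.INTER_CUBIC))
"
```

```text
clock: 8.25
eef_pos: [453.6, 143.5, 141.8]
tool_rot: [3.14, 0.003, -0.001]
force: [-1.0, -0.3, -1.8]
width: 24.2
clock: 8.55
eef_pos: [454.6, 144.4, 144.1]
tool_rot: [-3.141, -0.002, -0.0]
force: [-0.2, 0.6, -1.1]
width: 24.2
tcp [454.4 144.4 144.1] rot [-3.141e+00 -1.500e-03 -2.000e-04] F [-0.9 -0.2 -1.3] w 24.5 t 8.6
tool shift cm [-0.04  0.14  0.4 ] spin -0.000
[257.55110279 222.14899341] [257.02408538 188.82662569]
```

View pics/w7.png

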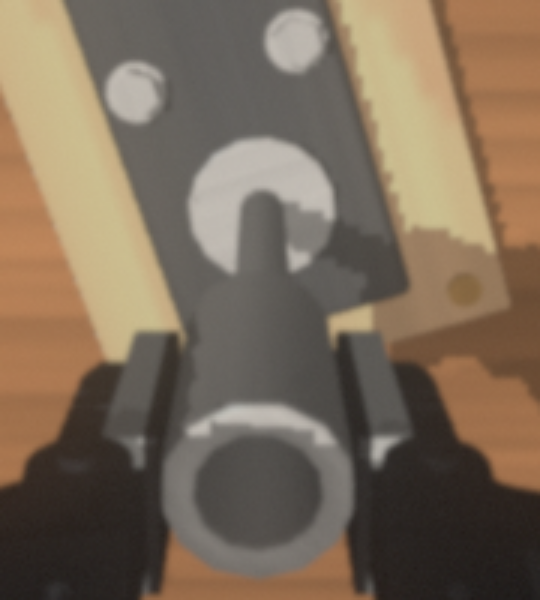

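View pics/s7.png

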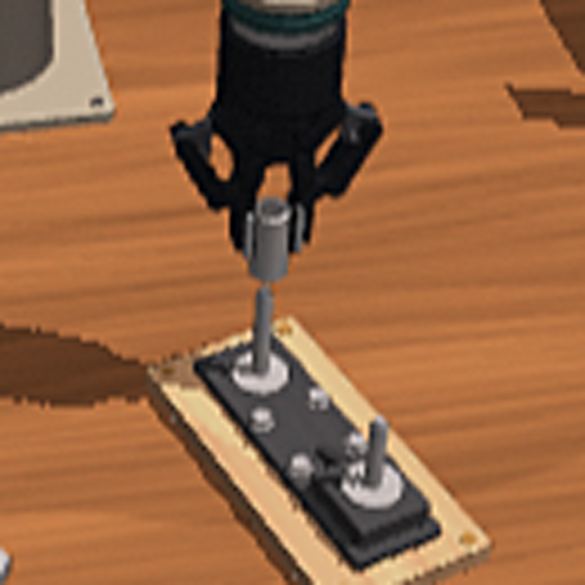

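```bash

python3 -m crank '[{"x":0,"y":0.1,"z":0,"spin":0},{"x":0,"y":0,"z":1,"spin":0},{"x":0,"y":0,"z":1,"spin":0},{"x":0,"y":0,"z":1,"spin":0},{"x":0,"y":0,"z":0,"spin":0}]'
python3 -m crank '[{"x":0,"y":0,"z":0,"spin":0},{"x":0,"y":0,"z":0,"spin":0}]'
python3 -c "
from h import *
im=vision.get_image('wrist'); cv2.imwrite('pics/w8.png',cv2.resize(im[120:320,170:350],None,fx=3,fy=3))
C=cam('wrist'); go([454,143,54],0)
"
```

```text
clock: 9.15
eef_pos: [452.5, 142.8, 111.5]
tool_rot: [3.14, 0.003, -0.0]
force: [0.0, -0.1, -1.3]
width: 24.4
clock: 9.35
eef_pos: [454.0, 143.3, 113.4]
tool_rot: [-3.142, -0.0, -0.0]
force: [0.5, 0.8, -1.6]
width: 24.3
tcp [454.1 143.3 113.5] rot [-3.1414e+00 -6.0000e-04 -3.0000e-04] F [ 0.8 -0.  -1. ] w 24.2 t 9.4
tool shift cm [-0.02  0.03  5.95] spin -0.000
```

View pics/w8.png

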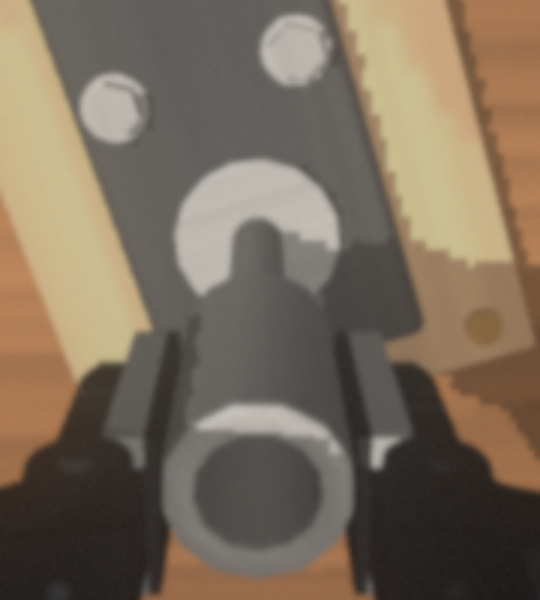

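```bash

python3 -m crank '[{"x":0,"y":0,"z":1.2,"spin":0},{"x":0,"y":0,"z":1.2,"spin":0},{"x":0,"y":0,"z":1.2,"spin":0},{"x":0,"y":0,"z":1,"spin":0},{"x":0,"y":0,"z":0.4,"spin":0}]'
python3 -m crank '[{"x":0,"y":0,"z":0.2,"spin":0},{"x":0,"y":0,"z":0.2,"spin":0},{"x":0,"y":0,"z":0.2,"spin":0},{"x":0,"y":0,"z":0.2,"spin":0},{"x":0,"y":0,"z":0,"spin":0}]'
python3 -c "
from h import *
im=vision.get_image('wrist'); cv2.imwrite('pics/w9.png',cv2.resize(im[120:320,170:350],None,fx=3,fy=3))
C=cam('wrist'); go([454,143,54],0)
"
```

```text
clock: 9.9
eef_pos: [453.4, 143.1, 62.4]
tool_rot: [3.141, 0.001, -0.0]
force: [-0.3, -0.3, -1.0]
width: 24.6
clock: 10.4
eef_pos: [453.9, 143.3, 55.3]
tool_rot: [-3.142, -0.0, -0.0]
force: [0.1, -1.0, -0.4]
width: 23.9
tcp [453.9 143.2  55.4] rot [-3.1416e+00 -1.0000e-04 -2.0000e-04] F [ 0.1 -0.  -1.6] w 24.3 t 10.45
tool shift cm [0.01 0.02 0.14] spin -0.000
```

View pics/w9.png

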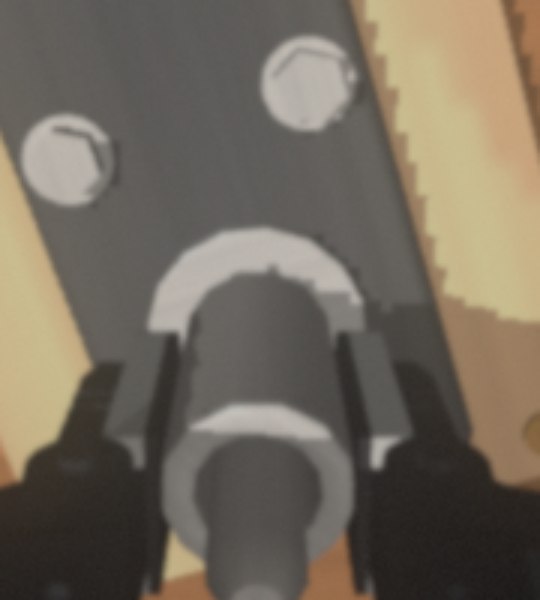

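```bash

python3 -m crank '[{"x":0,"y":0,"z":0.1,"spin":0},{"x":0,"y":0,"z":0.1,"spin":0},{"x":0,"y":0,"z":0,"spin":0}]'

```

```text
clock: 10.75
eef_pos: [453.8, 143.3, 53.3]
tool_rot: [3.142, 0.0, -0.0]
force: [0.5, 0.9, -1.9]
width: 24.2
```

```bash

python3 -m crank '[{"x":0,"y":0,"z":0.1,"spin":0},{"x":0,"y":0,"z":0,"spin":0}]'
python3 -m crank '[{"x":0,"y":0,"z":0.1,"spin":0},{"x":0,"y":0,"z":0,"spin":0}]'

```

```text
clock: 10.95
eef_pos: [453.9, 143.3, 52.8]
tool_rot: [-3.141, -0.0, -0.0]
force: [-0.4, -1.1, 4.8]
width: 24.0
clock: 11.15
eef_pos: [454.0, 143.3, 52.7]
tool_rot: [-3.141, -0.001, -0.0]
force: [-2.8, -1.0, 15.9]
width: 24.2
```

```bash

python3 -m crank '[{"x":0,"y":0,"z":-0.1,"spin":0},{"x":0,"y":0,"z":0,"spin":0},{"x":0,"y":0,"z":0,"spin":0},{"x":0,"y":0,"z":0,"spin":0}]' 60
python3 -m crank '[{"x":0,"y":0,"z":-2,"spin":0},{"x":0,"y":0,"z":-3,"spin":0},{"x":0,"y":0,"z":-4,"spin":0},{"x":0,"y":0,"z":-2,"spin":0},{"x":0,"y":0,"z":0,"spin":0}]'
python3 -c "
from h import *
im=vision.get_image('wrist'); cv2.imwrite('pics/w10.png',im)
C=cam('wrist'); go([484,-89.4,100],0)
"
```

```text
clock: 11.55
eef_pos: [453.8, 143.2, 52.2]
tool_rot: [3.142, 0.0, -0.0]
force: [-1.3, -0.8, 0.3]
width: 51.2
clock: 12.05
eef_pos: [455.7, 143.9, 164.8]
tool_rot: [-3.14, -0.006, -0.0]
force: [0.4, 0.3, -0.7]
width: 51.5
tcp [454.6 143.6 163.3] rot [-3.1405e+00 -2.6000e-03 -1.0000e-04] F [-0.6 -0.5 -0.6] w 51.6 t 12.1
tool shift cm [ 2.93 23.3   6.31] spin -0.000
```

View pics/w10.png

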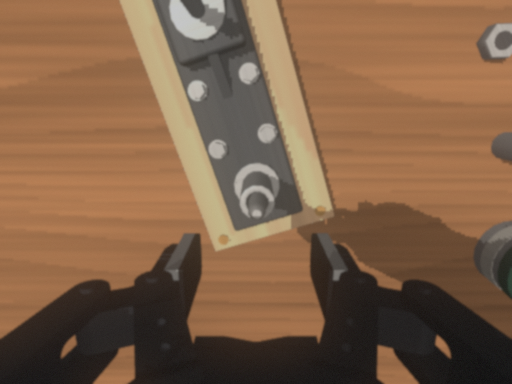

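```bash

python3 -m crank '[{"x":0.6,"y":4.6,"z":0,"spin":0},{"x":0.6,"y":4.6,"z":0,"spin":0},{"x":0.6,"y":4.6,"z":0,"spin":0},{"x":0.6,"y":4.6,"z":1,"spin":0},{"x":0.5,"y":4.6,"z":1,"spin":0}]'
python3 -m crank '[{"x":0,"y":0.3,"z":3,"spin":0},{"x":0,"y":0,"z":2.5,"spin":0},{"x":0,"y":0,"z":0,"spin":0},{"x":0,"y":0,"z":0,"spin":0},{"x":0,"y":0,"z":0,"spin":0}]'
python3 -c "
from h import *
im=vision.get_image('wrist'); cv2.imwrite('pics/w11.png',im)
C=cam('wrist'); go([484,-90,5],0)
p=proj('wrist',[484,-90,34],C)
e=ring(im,p,40,150); print(p,e, at('wrist',e[0],34,C))
"
```

```text
clock: 12.6
eef_pos: [482.2, -88.3, 140.7]
tool_rot: [-3.141, 0.002, 0.0]
force: [1.3, -0.2, 0.2]
width: 51.4
clock: 13.1
eef_pos: [483.2, -89.4, 87.8]
tool_rot: [-3.142, -0.001, 0.001]
force: [-0.1, -0.2, -0.8]
width: 51.2
tcp [483.5 -89.4  88.1] rot [ 3.1415e+00 -1.6000e-03  7.0000e-04] F [ 0.1  0.9 -0.5] w 51.2 t 13.15
tool shift cm [0.04 0.06 8.31] spin 0.001
[255.73347118 208.483814  ] (array([256.94726181, 208.1723671 ]), (35.70793914794922, 38.3736457824707), 98.26701354980469) [484.21165759 -90.78266471  34.        ]
```

View pics/w11.png

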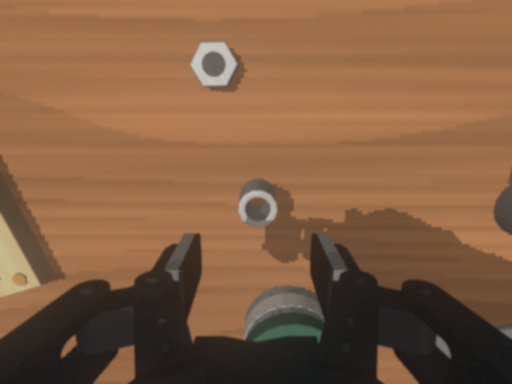

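```bash

python3 -m crank '[{"x":0.05,"y":0.1,"z":2.5,"spin":0},{"x":0,"y":0,"z":2.5,"spin":0},{"x":0,"y":0,"z":2,"spin":0},{"x":0,"y":0,"z":1.1,"spin":0},{"x":0,"y":0,"z":0,"spin":0}]'
python3 -m crank '[{"x":0,"y":0,"z":0,"spin":0},{"x":0,"y":0,"z":0,"spin":0}]'

```

```text
clock: 13.65
eef_pos: [483.0, -90.4, 5.9]
tool_rot: [-3.141, 0.001, 0.0]
force: [0.1, -0.6, 0.2]
width: 51.4
clock: 13.85
eef_pos: [484.2, -90.9, 7.4]
tool_rot: [3.141, -0.002, -0.0]
force: [0.5, -0.4, -0.2]
width: 51.6
```

```bash

python3 -m crank '[{"x":0,"y":0,"z":0,"spin":0},{"x":0,"y":0,"z":0,"spin":0},{"x":0,"y":0,"z":0,"spin":0},{"x":0,"y":0,"z":0,"spin":0},{"x":0,"y":0,"z":0,"spin":0}]' 0
python3 -m crank '[{"x":0,"y":0,"z":-3,"spin":0},{"x":0,"y":0,"z":-4.5,"spin":0},{"x":0,"y":0,"z":-4.5,"spin":0},{"x":0,"y":0,"z":-4.5,"spin":0},{"x":0,"y":0,"z":0,"spin":0}]'
python3 -c "
from h import *
im=vision.get_image('wrist'); cv2.imwrite('pics/w12.png',cv2.resize(im[120:320,170:350],None,fx=3,fy=3))
go([540,183,175],0)
"
```

```text
clock: 14.35
eef_pos: [483.8, -90.8, 7.3]
tool_rot: [3.142, -0.001, -0.0]
force: [-0.9, 0.6, 6.5]
width: 24.1
clock: 14.85
eef_pos: [487.0, -91.5, 176.9]
tool_rot: [3.14, -0.011, -0.0]
force: [1.6, -0.4, -1.3]
width: 24.0
tcp [485.3 -91.1 174.4] rot [ 3.1408e+00 -7.0000e-03 -3.0000e-04] F [-0.3 -0.8 -1.6] w 24.2 t 14.9
tool shift cm [  5.47 -27.41  -0.04] spin -0.000
```

View pics/w12.png

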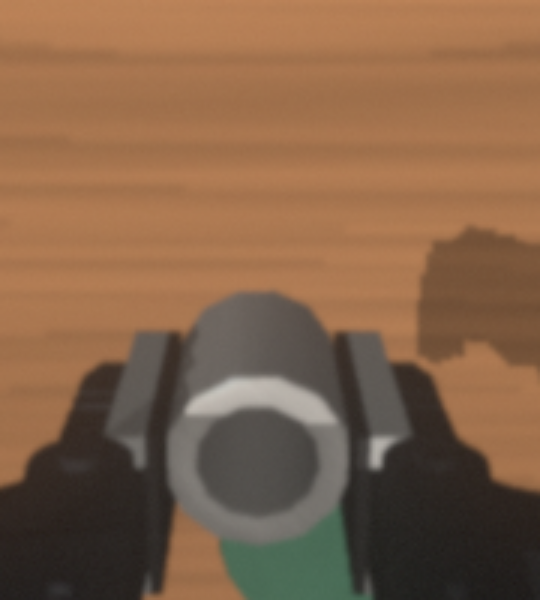

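```bash

python3 -m crank '[{"x":0.9,"y":-4.5,"z":0,"spin":0},{"x":0.9,"y":-4.5,"z":0,"spin":0},{"x":0.9,"y":-4.5,"z":0,"spin":0},{"x":0.9,"y":-4.5,"z":0,"spin":0},{"x":0.9,"y":-4.5,"z":0,"spin":0}]'
python3 -m crank '[{"x":0.9,"y":-4.6,"z":0,"spin":0},{"x":0,"y":0,"z":0,"spin":0},{"x":0,"y":0,"z":0,"spin":0},{"x":0,"y":0,"z":0,"spin":0}]'
python3 -c "
from h import *
im=vision.get_image('wrist'); cv2.imwrite('pics/w13.png',im)
C=cam('wrist'); go([586,184,175],0)
for n,z in dict(low_pin_tip=110,high_pin_tip=110,high_seat=52).items():
  for r in vision.place_of(n,'wrist')[:2]: print(n,round(r['score'],2),np.round(r['point'],1),np.round(at('wrist',r['point'],z,C),1))
"
```

```text
clock: 15.4
eef_pos: [527.2, 135.8, 169.8]
tool_rot: [3.141, 0.003, -0.0]
force: [1.1, -0.7, -0.6]
width: 24.1
clock: 15.8
eef_pos: [536.4, 178.5, 170.2]
tool_rot: [3.14, 0.002, -0.002]
force: [0.1, -0.2, -0.9]
width: 23.9
tcp [536.7 178.1 170.5] rot [ 3.1399e+00  1.8000e-03 -2.6000e-03] F [ 0.6 -1.1 -1. ] w 23.7 t 15.85
tool shift cm [ 4.93 -0.6  -0.46] spin -0.003
high_pin_tip 0.87 [244.5 130.9] [585.9 184.3 110. ]
high_seat 0.97 [249.8 121.1] [588.5 181.9  52. ]
```

View pics/w13.png

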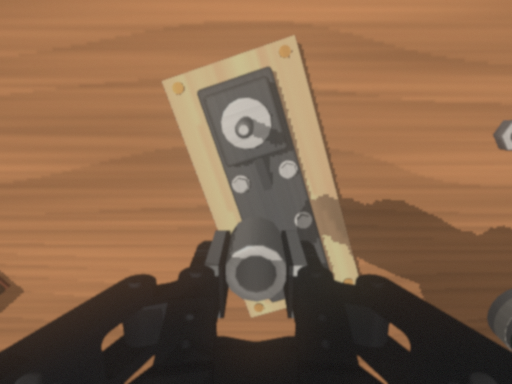

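```bash

python3 -c "
from h import *
C=cam('wrist')
im=cv2.imread('pics/w13.png'); cv2.imwrite('pics/w13z.png',cv2.resize(im[90:170,190:300],None,fx=6,fy=6,interpolation=cv2.INTER_CUBIC))
print(at('wrist',(246,123),52,C),at('wrist',(244,129),110,C))
"
python3 -m crank '[{"x":2.3,"y":-0.25,"z":-0.2,"spin":0},{"x":2.2,"y":-0.2,"z":-0.2,"spin":0},{"x":0,"y":0,"z":0,"spin":0},{"x":0,"y":0,"z":0,"spin":0},{"x":0,"y":0,"z":0,"spin":0}]'
python3 -c "
from h import *
im=vision.get_image('wrist'); cv2.imwrite('pics/w14.png',cv2.resize(im[120:320,170:350],None,fx=3,fy=3))
C=cam('wrist'); go([586,183,140],0)
im=vision.get_image('scene'); cv2.imwrite('pics/s14.png',cv2.resize(im[100:230,220:350],None,fx=4.5,fy=4.5,interpolation=cv2.INTER_CUBIC))
"
```

```text
[587.74314872 185.56134014  52.        ] [587.66902945 185.21338929 110.        ]
clock: 16.5
eef_pos: [581.2, 184.2, 175.1]
tool_rot: [3.141, 0.002, -0.001]
force: [-0.3, 0.6, -1.7]
width: 24.1
tcp [581.3 184.4 175.2] rot [ 3.1414e+00  1.4000e-03 -4.0000e-04] F [-0.7  0.8 -1. ] w 24.0 t 16.55
tool shift cm [0.48 0.14 3.52] spin -0.000
```

View pics/w13z.png

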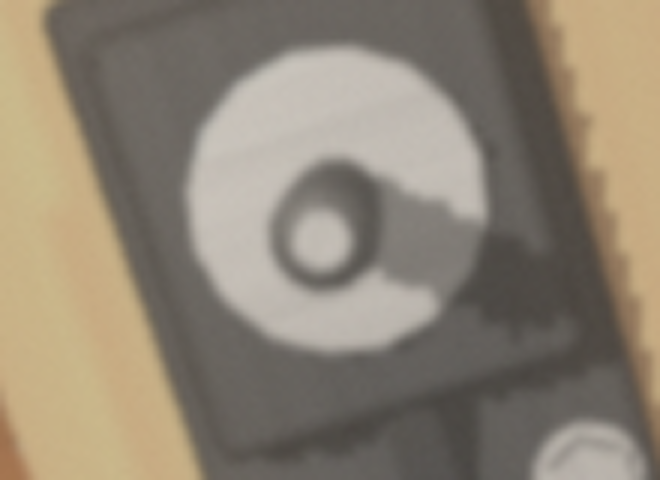

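View pics/w14.png

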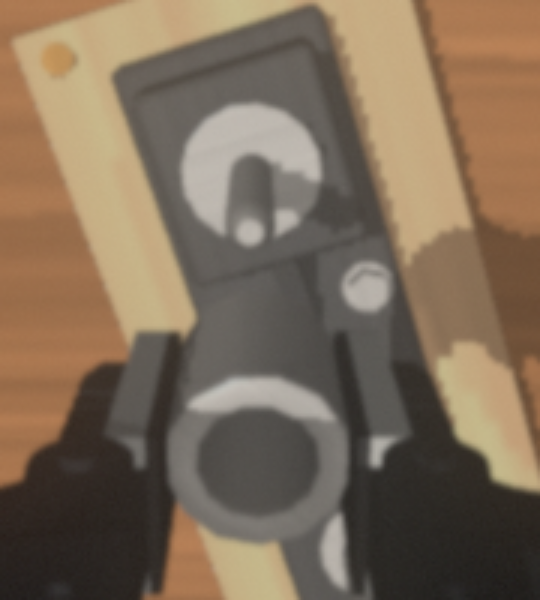

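View pics/s14.png

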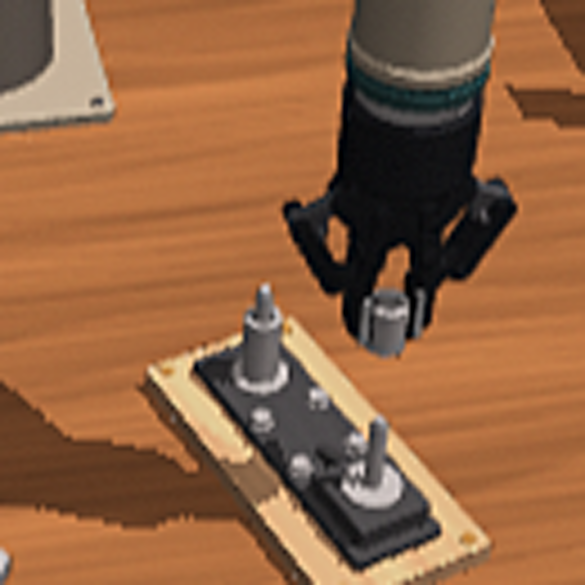

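```bash

python3 -c "
from h import *
C=cam('wrist'); go([586,183,140],0)
print(at('wrist',(253.3,197),110,C),at('wrist',(253.7,177.3),52,C))
"
```

```text
tcp [581.4 184.5 175.3] rot [ 3.1415e+00  1.0000e-03 -2.0000e-04] F [-0.   0.3  0. ] w 24.0 t 16.6
tool shift cm [0.46 0.15 3.53] spin -0.000
[586.23167918 185.53945321 110.        ] [586.44733849 185.56703097  52.        ]
```

```bash

python3 -m crank '[{"x":0.55,"y":-0.15,"z":1,"spin":0},{"x":0,"y":0,"z":2,"spin":0},{"x":0,"y":0,"z":1.5,"spin":0},{"x":0,"y":0,"z":0,"spin":0},{"x":0,"y":0,"z":0,"spin":0}]'
python3 -m crank '[{"x":0,"y":0,"z":0,"spin":0},{"x":0,"y":0,"z":0,"spin":0}]'
python3 -c "
from h import *
im=vision.get_image('wrist'); cv2.imwrite('pics/w15.png',cv2.resize(im[120:320,170:350],None,fx=3,fy=3))
C=cam('wrist'); go([587,186,60],0)
"
```

```text
clock: 17.1
eef_pos: [587.8, 186.2, 130.0]
tool_rot: [3.141, 0.001, -0.0]
force: [0.5, 0.3, -0.4]
width: 23.7
clock: 17.3
eef_pos: [588.5, 186.4, 131.2]
tool_rot: [-3.141, -0.002, -0.0]
force: [-0.3, -0.5, -0.6]
width: 24.1
tcp [588.4 186.4 131.1] rot [-3.1411e+00 -1.4000e-03 -2.0000e-04] F [ 0.9  0.1 -0.6] w 24.1 t 17.35
tool shift cm [-0.15  0.04  7.11] spin -0.000
```

View pics/w15.png

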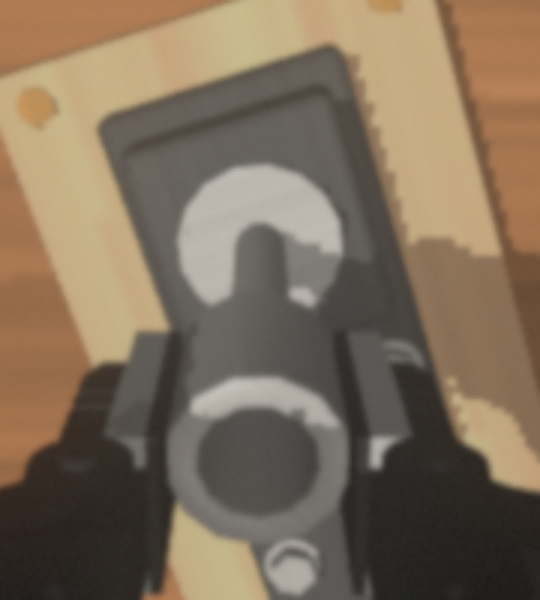

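Laterally aligned (pin at col ~260, tube ~258); x needs about −1 mm.

```bash

python3 -m crank '[{"x":-0.1,"y":0.05,"z":0.5,"spin":0},{"x":0,"y":0,"z":1,"spin":0},{"x":0,"y":0,"z":1,"spin":0},{"x":0,"y":0,"z":0.5,"spin":0},{"x":0,"y":0,"z":0,"spin":0}]'
python3 -m crank '[{"x":0,"y":0,"z":0,"spin":0},{"x":0,"y":0,"z":0,"spin":0}]'
python3 -c "
from h import *
im=vision.get_image('wrist'); cv2.imwrite('pics/w16.png',cv2.resize(im[120:320,170:350],None,fx=3,fy=3))
C=cam('wrist'); go([587,186,60],0)
"
```

```text
clock: 17.85
eef_pos: [585.9, 185.4, 98.8]
tool_rot: [3.141, 0.002, -0.0]
force: [-0.3, -0.2, -0.5]
width: 24.2
clock: 18.05
eef_pos: [587.2, 185.8, 100.6]
tool_rot: [-3.141, -0.001, -0.0]
force: [-0.5, 0.4, -0.6]
width: 23.9
tcp [587.2 185.8 100.7] rot [-3.1414e+00 -8.0000e-04 -3.0000e-04] F [-0.2 -0.3 -0.6] w 23.8 t 18.1
tool shift cm [-0.02 -0.02  4.07] spin -0.000
```

View pics/w16.png

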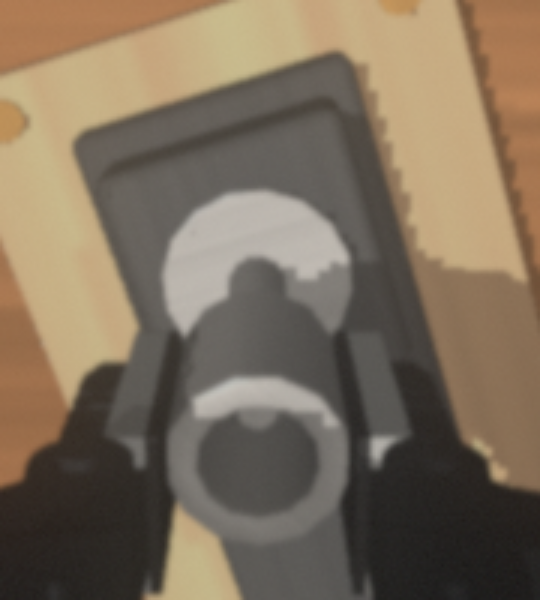

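```bash

python3 -m crank '[{"x":0,"y":0,"z":1.2,"spin":0},{"x":0,"y":0,"z":1.2,"spin":0},{"x":0,"y":0,"z":1,"spin":0},{"x":0,"y":0,"z":0.3,"spin":0},{"x":0,"y":0,"z":0.1,"spin":0}]'
python3 -m crank '[{"x":0,"y":0,"z":0.1,"spin":0},{"x":0,"y":0,"z":0.1,"spin":0},{"x":0,"y":0,"z":0,"spin":0}]'

```

```text
clock: 18.6
eef_pos: [586.4, 185.5, 61.3]
tool_rot: [3.141, 0.001, -0.0]
force: [-0.4, -0.5, -0.4]
width: 24.4
clock: 18.9
eef_pos: [587.1, 185.8, 60.6]
tool_rot: [-3.141, -0.001, -0.0]
force: [-0.2, -0.4, -1.4]
width: 24.0
```

```bash

python3 -m crank '[{"x":0,"y":0,"z":0.1,"spin":0},{"x":0,"y":0,"z":0,"spin":0}]'
python3 -m crank '[{"x":0,"y":0,"z":0.1,"spin":0},{"x":0,"y":0,"z":0,"spin":0}]'

```

```text
clock: 19.1
eef_pos: [586.9, 185.7, 59.4]
tool_rot: [-3.142, -0.0, -0.0]
force: [0.5, -0.0, -1.2]
width: 24.2
clock: 19.3
eef_pos: [586.9, 185.7, 59.3]
tool_rot: [-3.141, -0.0, -0.0]
force: [-1.8, 0.0, 6.3]
width: 24.5
```

```bash

python3 -m crank '[{"x":0,"y":0,"z":0,"spin":0},{"x":0,"y":0,"z":0,"spin":0},{"x":0,"y":0,"z":0,"spin":0},{"x":0,"y":0,"z":0,"spin":0}]' 60
python3 -m crank '[{"x":0,"y":0,"z":-2,"spin":0},{"x":0,"y":0,"z":-3,"spin":0},{"x":0,"y":0,"z":-4,"spin":0},{"x":-2,"y":0,"z":-3,"spin":0},{"x":-4,"y":0,"z":0,"spin":0}]'
python3 -m crank '[{"x":-4,"y":2.5,"z":0,"spin":0},{"x":-1,"y":0,"z":0,"spin":0},{"x":0,"y":0,"z":0,"spin":0},{"x":0,"y":0,"z":0,"spin":0},{"x":0,"y":0,"z":0,"spin":0}]'
python3 -c "
from h import *
im=vision.get_image('wrist'); cv2.imwrite('pics/w17.png',im)
C=cam('wrist'); go([500,-280,160],0)
im=vision.get_image('scene'); cv2.imwrite('pics/s17.png',cv2.resize(im[100:230,220:350],None,fx=4.5,fy=4.5,interpolation=cv2.INTER_CUBIC))
"
```

```text
clock: 19.7
eef_pos: [586.8, 185.7, 58.2]
tool_rot: [3.142, 0.0, -0.0]
force: [-0.3, 0.3, 0.3]
width: 51.4
clock: 20.2
eef_pos: [532.0, 186.3, 182.5]
tool_rot: [-3.138, -0.012, -0.002]
force: [-0.3, 1.2, 0.3]
width: 51.2
clock: 20.7
eef_pos: [478.6, 161.4, 178.4]
tool_rot: [-3.141, -0.002, -0.0]
force: [0.5, 0.1, 0.3]
width: 51.4
tcp [478.3 161.3 178.2] rot [-3.1413e+00 -1.3000e-03 -1.0000e-04] F [0.2 0.1 0.2] w 51.1 t 20.75
tool shift cm [ 2.17 44.13  1.81] spin -0.000
```

View pics/w17.png

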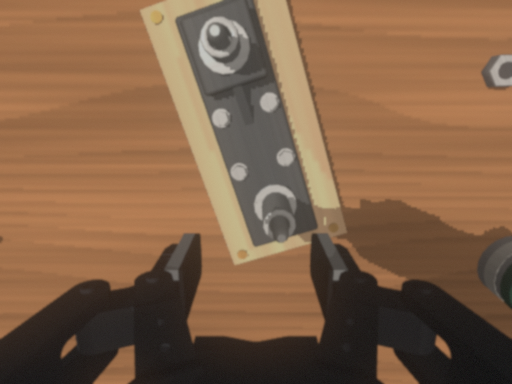

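View pics/s17.png

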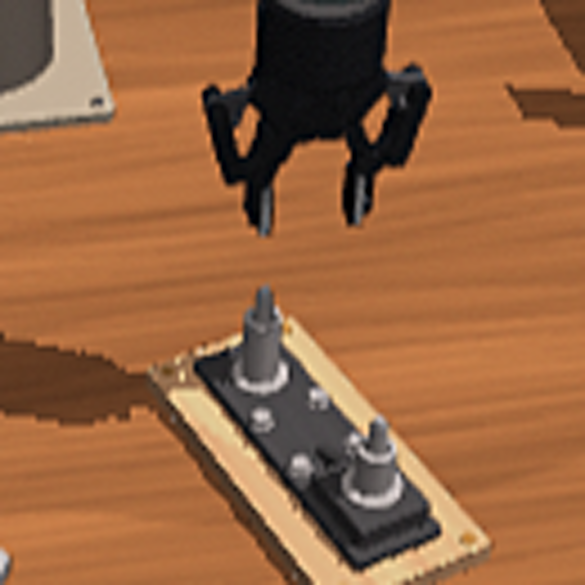

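```bash

python3 -m crank '[{"x":0,"y":4.9,"z":0,"spin":0},{"x":0,"y":4.9,"z":0,"spin":0},{"x":0,"y":4.9,"z":0,"spin":0},{"x":0,"y":4.9,"z":0,"spin":0},{"x":0,"y":4.9,"z":0,"spin":0}]' 70
python3 -m crank '[{"x":0,"y":4.9,"z":0,"spin":0},{"x":0,"y":4.9,"z":0,"spin":0},{"x":0,"y":4.9,"z":0,"spin":0},{"x":0,"y":4.9,"z":0,"spin":0},{"x":0,"y":0,"z":0,"spin":0}]'
python3 -m crank '[{"x":0,"y":0,"z":0,"spin":-0.1},{"x":0,"y":0,"z":0,"spin":-0.09},{"x":0,"y":0,"z":0,"spin":0},{"x":0,"y":0,"z":0,"spin":0}]'
python3 -c "
from h import *
im=vision.get_image('wrist'); cv2.imwrite('pics/w18.png',cv2.resize(im[:300,100:500],None,fx=2,fy=2,interpolation=cv2.INTER_CUBIC))
cv2.imwrite('pics/w18r.png',im)
C=cam('wrist'); go([518,-284,160],0)
for n,z in dict(lever=0,balance=14,hub=0,eye=0).items():
  for r in vision.place_of(n,'wrist')[:2]: print(n,round(r['score'],2),np.round(r['point'],1),np.round(at('wrist',r['point'],z,C),1))
"
```

```text
clock: 21.3
eef_pos: [477.4, -86.3, 178.2]
tool_rot: [3.141, -0.001, 0.0]
force: [0.7, 1.3, -0.3]
width: 59.9
clock: 21.8
eef_pos: [475.5, -290.1, 178.3]
tool_rot: [3.135, -0.001, -0.012]
force: [-0.6, -0.2, 0.2]
width: 59.9
clock: 22.2
eef_pos: [477.0, -280.1, 178.1]
tool_rot: [-3.141, -0.0, 0.188]
force: [-0.3, -0.0, -0.3]
width: 60.0
tcp [ 477.  -280.1  178.1] rot [-3.1415e+00  1.0000e-04  1.8830e-01] F [0.1 0.6 0.2] w 59.6 t 22.25
tool shift cm [3.96 1.15 1.81] spin 0.188
lever 0.73 [260.5 173.7] [ 474.2 -286.1    0. ]
lever 0.15 [270.2 268.9] [ 370.6 -317.1    0. ]
balance 0.62 [265.  124.6] [ 524.  -280.4   14. ]
hub 0.67 [262.9 174. ] [ 474.4 -288.5    0. ]
eye 0.63 [268.7  20.3] [ 614.3 -266.3    0. ]
```

View pics/w18.png

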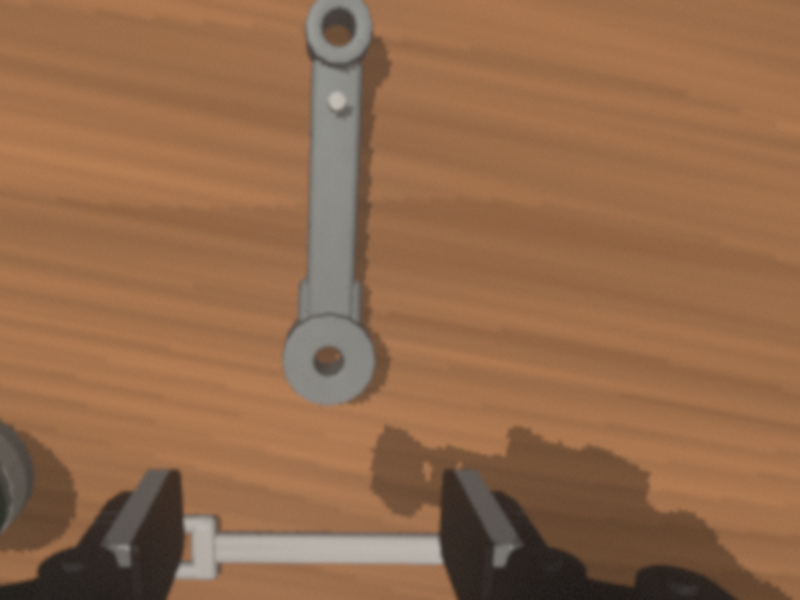

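```bash

python3 -c "
from h import *
C=cam('wrist')
h=at('wrist',(264.5,179.5),28,C);e=at('wrist',(269.5,14.5),28,C);d=e-h
print(h,e,np.linalg.norm(d),np.arctan2(d[1],d[0]))
u=d/np.linalg.norm(d); b=h+48*u; print(b); go([b[0],b[1],70],np.arctan2(d[1],d[0]))
"
```

```text
[ 475.31507676 -289.25587198   28.        ] [ 612.30166126 -266.15091267   28.        ] 138.92142914467027 0.16709320013472737
[ 522.64655108 -281.27266842   28.        ]
tcp [ 476.8 -280.1  178.3] rot [3.1415e+00 1.0000e-04 1.8940e-01] F [ 0.3 -0.7  0.2] w 59.4 t 22.45
tool shift cm [ 4.48  0.98 10.83] spin 0.022
```

```bash

python3 -m crank '[{"x":2.3,"y":0.5,"z":2,"spin":0.02},{"x":2.2,"y":0.5,"z":2,"spin":0},{"x":0,"y":0,"z":3,"spin":0},{"x":0,"y":0,"z":2,"spin":0},{"x":0,"y":0,"z":0,"spin":0}]'
python3 -m crank '[{"x":0,"y":0,"z":0,"spin":0},{"x":0,"y":0,"z":0,"spin":0},{"x":0,"y":0,"z":0,"spin":0}]'
python3 -c "
from h import *
im=vision.get_image('wrist'); cv2.imwrite('pics/w19.png',cv2.resize(im[:300,100:500],None,fx=2,fy=2,interpolation=cv2.INTER_CUBIC))
go([523,-281,1],0.167)
"
```

```text
clock: 22.95
eef_pos: [520.9, -280.8, 85.6]
tool_rot: [-3.138, 0.005, 0.17]
force: [0.2, 0.2, 0.5]
width: 59.7
clock: 23.25
eef_pos: [523.6, -282.6, 89.8]
tool_rot: [3.14, -0.002, 0.17]
force: [0.1, -0.6, -0.2]
width: 59.6
tcp [ 523.5 -282.5   89.6] rot [ 3.1403e+00 -1.9000e-03  1.6960e-01] F [ 0.6  0.4 -0.4] w 59.9 t 23.3
tool shift cm [-0.04 -0.17  8.86] spin 0.003
```

View pics/w19.png

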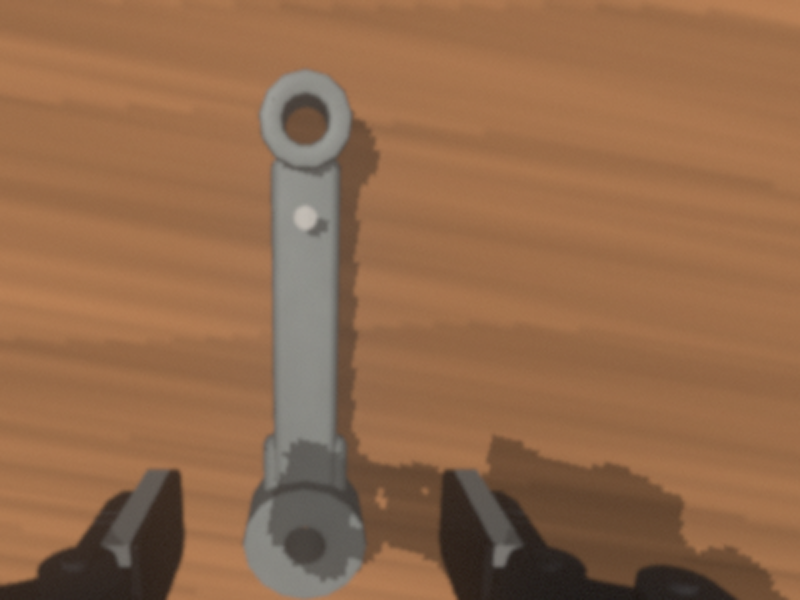

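```bash

python3 -c "
from h import *
C=cam('wrist')
h=at('wrist',(252.5,271.5),28,C);e=at('wrist',(252.5,59.5),28,C);d=e-h
print(h,e,np.linalg.norm(d),np.arctan2(d[1],d[0]))
u=d/np.linalg.norm(d); b=h+48*u; print(b, e-92*u); go([b[0],b[1],1],np.arctan2(d[1],d[0]))
"
```

```text
[ 474.96954392 -289.00381518   28.        ] [ 612.95602763 -265.76106073   28.        ] 139.93032309703148 0.16687577771548218
[ 522.30275284 -281.03090274   28.        ] [ 522.23404386 -281.04247624   28.        ]
tcp [ 523.5 -282.5   89.6] rot [ 3.1403e+00 -1.9000e-03  1.6960e-01] F [ 0.6  0.4 -0.4] w 59.9 t 23.3
tool shift cm [-0.11 -0.17  8.86] spin 0.003
```

```bash

python3 -m crank '[{"x":-0.1,"y":-0.15,"z":2.5,"spin":0},{"x":0,"y":0,"z":2.5,"spin":0},{"x":0,"y":0,"z":2,"spin":0},{"x":0,"y":0,"z":1.2,"spin":0},{"x":0,"y":0,"z":0,"spin":0}]'
python3 -m crank '[{"x":0,"y":0,"z":0,"spin":0},{"x":0,"y":0,"z":0,"spin":0},{"x":0,"y":0,"z":0,"spin":0}]'
python3 -c "
from h import *
im=vision.get_image('wrist'); cv2.imwrite('pics/w20.png',cv2.resize(im[:300,100:500],None,fx=2,fy=2,interpolation=cv2.INTER_CUBIC))
go([522.3,-281,2],0.167)
"
```

```text
clock: 23.8
eef_pos: [520.8, -280.3, 5.3]
tool_rot: [-3.14, 0.002, 0.17]
force: [0.2, 0.5, 0.2]
width: 59.8
clock: 24.1
eef_pos: [522.3, -281.1, 7.4]
tool_rot: [3.14, -0.002, 0.17]
force: [0.7, 0.3, -0.7]
width: 59.5
tcp [ 522.2 -281.1    7.2] rot [ 3.1406e+00 -1.3000e-03  1.6970e-01] F [ 0.3  0.1 -0.4] w 59.7 t 24.15
tool shift cm [ 0.01 -0.    0.52] spin 0.003
```

View pics/w20.png

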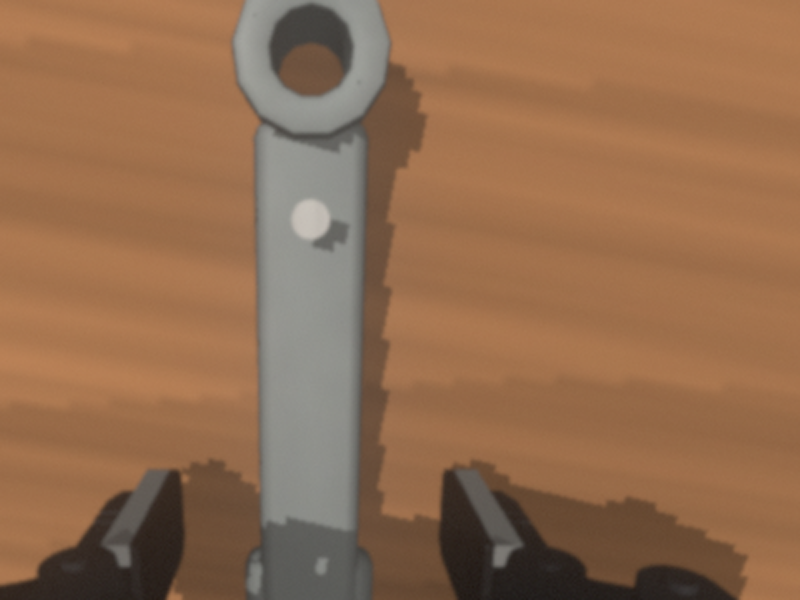

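```bash

python3 -m crank '[{"x":0,"y":0,"z":0.25,"spin":0},{"x":0,"y":0,"z":0.25,"spin":0},{"x":0,"y":0,"z":0,"spin":0},{"x":0,"y":0,"z":0,"spin":0}]'
python3 -m crank '[{"x":0,"y":0,"z":0,"spin":0},{"x":0,"y":0,"z":0,"spin":0},{"x":0,"y":0,"z":0,"spin":0},{"x":0,"y":0,"z":0,"spin":0},{"x":0,"y":0,"z":0,"spin":0}]' 0

```

```text
clock: 24.55
eef_pos: [521.4, -280.7, 1.1]
tool_rot: [-3.141, 0.0, 0.17]
force: [0.4, -0.6, 0.5]
width: 59.7
clock: 25.05
eef_pos: [521.6, -280.8, 1.6]
tool_rot: [3.141, -0.0, 0.17]
force: [0.3, -0.1, 3.1]
width: 20.6
```

```bash

python3 -m crank '[{"x":0,"y":0,"z":0,"spin":0},{"x":0,"y":0,"z":-0.3,"spin":0},{"x":0,"y":0,"z":-0.6,"spin":0},{"x":0,"y":0,"z":-1,"spin":0},{"x":0,"y":0,"z":-1,"spin":0}]'
python3 -m crank '[{"x":0,"y":0,"z":-1.5,"spin":0},{"x":0,"y":0,"z":-1,"spin":0},{"x":0,"y":0,"z":0,"spin":0},{"x":0,"y":0,"z":0,"spin":0}]'
python3 -c "
from h import *
im=vision.get_image('wrist'); cv2.imwrite('pics/w21.png',cv2.resize(im[:300,100:500],None,fx=2,fy=2,interpolation=cv2.INTER_CUBIC))
go([522.3,-281,160],0.167); print(ctrl.read_state()['torque'])
im=vision.get_image('scene'); cv2.imwrite('pics/s21.png',cv2.resize(im[160:290,70:220],None,fx=5,fy=4.5,interpolation=cv2.INTER_CUBIC))
"
```

```text
clock: 25.55
eef_pos: [521.2, -280.6, 30.7]
tool_rot: [-3.141, 0.001, 0.17]
force: [-0.5, -1.0, -6.2]
width: 20.8
clock: 25.95
eef_pos: [521.7, -280.8, 55.8]
tool_rot: [3.141, -0.001, 0.17]
force: [-0.4, -0.2, -7.3]
width: 20.9
tcp [ 521.3 -280.6   55.3] rot [-3.1414e+00  2.0000e-04  1.6980e-01] F [-0.1 -0.4 -5.7] w 20.8 t 26.0
tool shift cm [  0.09   0.06 -10.47] spin 0.003
[ 0.00805532  0.07578243 -0.03237016]
```

View pics/w21.png

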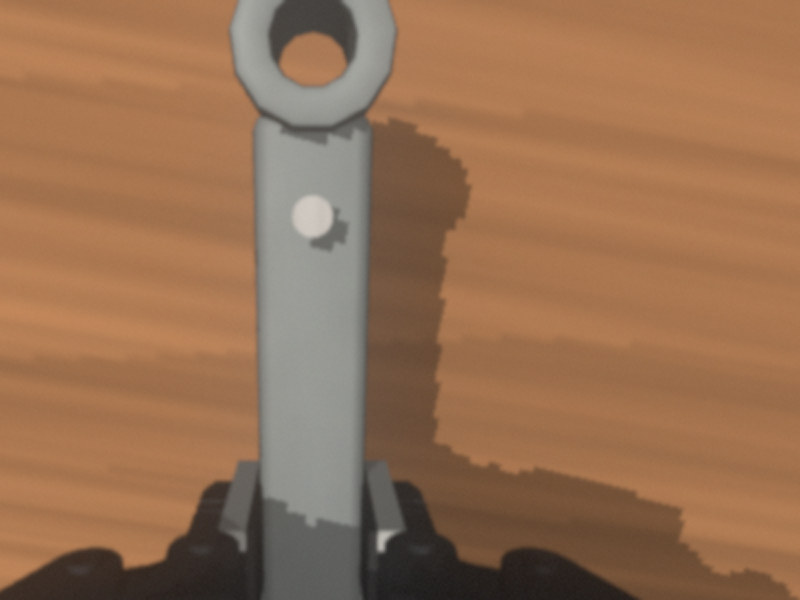

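View pics/s21.png

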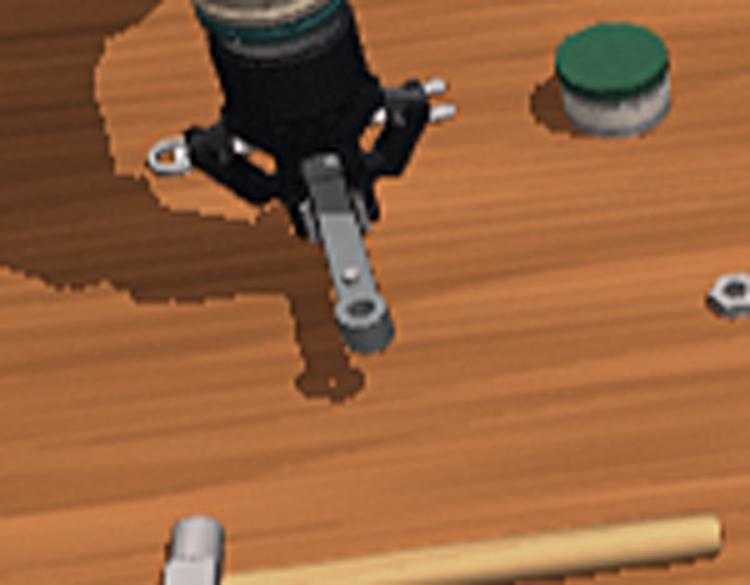

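```bash
cat >> h.py <<'E'
def lev(ez=(256.5,22),pz=(256,107.5)):
    C=cam('wrist'); s=ctrl.read_state(); M=R.from_euler('xyz',s['tool_rot']).as_matrix(); t=s['eef_pos']
    for n,p,zz in (('eye',ez,26.4),('peg',pz,27.4)):
        P=at('wrist',p,t[2]+zz,C); print(n,P,'tool',M.T@(P-t))
E
python3 -c "
from h import *
lev()"
```

```text
eye [ 611.96039629 -265.55385865   81.33806319] tool [ 92.0659792    0.63176681 -26.47597155]
peg [ 585.04937172 -270.00467862   82.33806319] tool [ 64.78903322   0.47137194 -27.45348526]
```

```bash

python3 -m crank '[{"x":0,"y":0,"z":-1,"spin":0},{"x":0,"y":0,"z":-2,"spin":0},{"x":0,"y":0,"z":-2.5,"spin":0},{"x":0,"y":0,"z":-2.5,"spin":0},{"x":0,"y":0,"z":-2,"spin":0}]'
python3 -m crank '[{"x":0.1,"y":-1,"z":-1,"spin":0},{"x":0.25,"y":-2,"z":0,"spin":0},{"x":0.35,"y":-3,"z":0,"spin":0},{"x":0.4,"y":-3.5,"z":0,"spin":0},{"x":0.4,"y":-3.5,"z":0,"spin":0}]'
python3 -m crank '[{"x":0.4,"y":-3.5,"z":0,"spin":0},{"x":0.4,"y":-3.5,"z":0,"spin":0},{"x":0.4,"y":-3.5,"z":0,"spin":0},{"x":0.4,"y":-3.5,"z":0,"spin":0},{"x":0.4,"y":-3.5,"z":0,"spin":0}]'
python3 -m crank '[{"x":0.4,"y":-3.5,"z":0,"spin":0},{"x":0.3,"y":-3,"z":0,"spin":0},{"x":0.3,"y":-2,"z":0,"spin":0},{"x":0.1,"y":-1,"z":0,"spin":0},{"x":0,"y":0,"z":0,"spin":0}]'
python3 -m crank '[{"x":0,"y":0,"z":0,"spin":-0.04},{"x":0,"y":0,"z":0,"spin":-0.06},{"x":0,"y":0,"z":0,"spin":-0.04},{"x":0,"y":0,"z":0,"spin":0}]'
python3 -c "
from h import *
im=vision.get_image('wrist'); cv2.imwrite('pics/w22.png',im)
go([499,157.5,160],0.31)"
```

```text
clock: 26.55
eef_pos: [521.6, -280.8, 156.9]
tool_rot: [3.141, -0.001, 0.17]
force: [-0.0, -0.9, -6.6]
width: 20.6
clock: 27.05
eef_pos: [513.3, -147.9, 164.9]
tool_rot: [-3.14, 0.001, 0.169]
force: [0.2, 0.3, -5.9]
width: 20.6
clock: 27.55
eef_pos: [503.2, 28.0, 165.1]
tool_rot: [-3.141, 0.001, 0.17]
force: [0.4, 1.4, -6.8]
width: 20.4
clock: 28.05
eef_pos: [498.4, 123.1, 165.1]
tool_rot: [-3.141, 0.001, 0.173]
force: [-1.3, -0.3, -7.6]
width: 20.6
clock: 28.45
eef_pos: [499.2, 119.1, 165.2]
tool_rot: [3.141, 0.001, 0.307]
force: [0.4, -0.0, -5.5]
width: 20.5
tcp [499.2 119.4 165.2] rot [3.1408e+00 7.0000e-04 3.0640e-01] F [-0.3  0.3 -5.9] w 20.8 t 28.5
tool shift cm [ 1.13 -3.64  0.52] spin -0.004
```

View pics/w22.png

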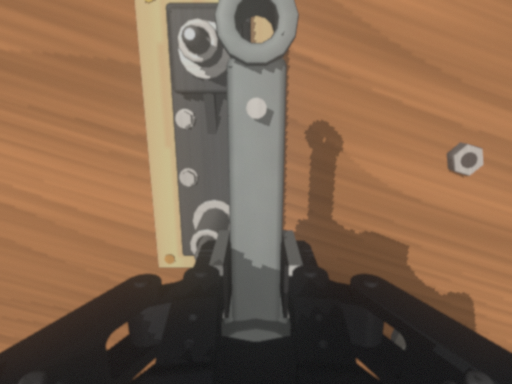

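```bash

python3 -c "
from h import *
im=cv2.imread('pics/w22.png'); cv2.imwrite('pics/w22z.png',cv2.resize(im[0:280,120:310],None,fx=4,fy=2.1,interpolation=cv2.INTER_CUBIC)); cv2.imwrite('pics/w22y.png',cv2.resize(im[0:100,150:310],None,fx=5,fy=5,interpolation=cv2.INTER_CUBIC))
C=cam('wrist')
a=at('wrist',(136,3),18,C);b=at('wrist',(159.5,262),18,C);d=a-b;print(a,b,np.arctan2(d[1],d[0]))
print(at('wrist',(190.5,33),110,C))
lev((257.5,22),(257,107.5))
for p in ((453.2,142.8),(586.3,185.5)):
  for z in (34,52,86,110): print(p,z,proj('wrist',[*p,z],C))
"
```

```text
[606.76539824 253.87335174  18.        ] [387.71922826 183.95967529  18.        ] 0.30895280370189443
[587.33015304 185.42648391 110.        ]
eye [587.19416798 146.40164646 191.63149719] tool [ 92.0025148    0.81764194 -26.46630961]
peg [561.14651819 138.31016147 192.63149719] tool [ 64.72667422   0.67700025 -27.44657975]
(453.2, 142.8) 34 [215.26538119 220.36595227]
(453.2, 142.8) 52 [212.75152072 227.83321277]
(453.2, 142.8) 86 [207.02455495 244.84479554]
(453.2, 142.8) 110 [201.95508832 259.90331947]
(586.3, 185.5) 34 [208.62169998  53.96656985]
(586.3, 185.5) 52 [205.22976766  50.50292278]
(586.3, 185.5) 86 [197.26201474  42.36670973]
(586.3, 185.5) 110 [189.91594189  34.86532077]
```

View pics/w22y.png

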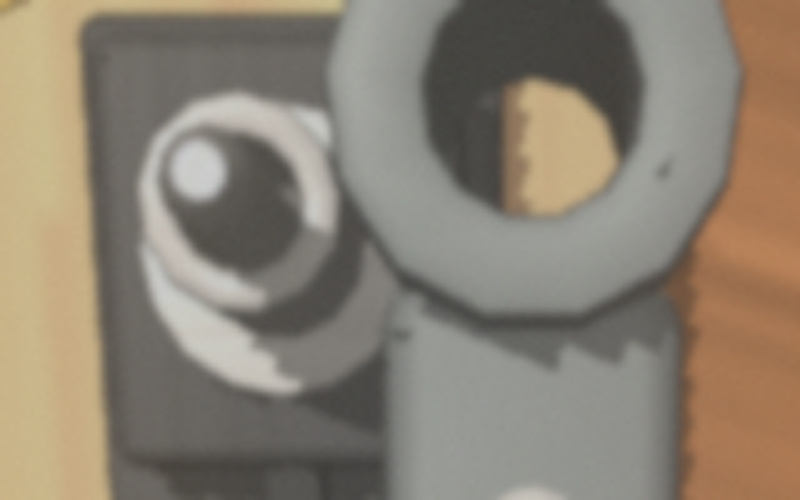

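```bash

python3 -m crank '[{"x":0.3,"y":-0.9,"z":0,"spin":0},{"x":0.4,"y":-1.3,"z":0,"spin":0},{"x":0.3,"y":-1,"z":0,"spin":0},{"x":0.15,"y":-0.5,"z":0,"spin":-0.003},{"x":0,"y":0,"z":0,"spin":0}]'
python3 -m crank '[{"x":0,"y":0,"z":0.6,"spin":0},{"x":0,"y":0,"z":1,"spin":0},{"x":0,"y":0,"z":0.7,"spin":0},{"x":0,"y":0,"z":0,"spin":0},{"x":0,"y":0,"z":0,"spin":0}]'
python3 -m crank '[{"x":0,"y":0,"z":0,"spin":0},{"x":0,"y":0,"z":0,"spin":0},{"x":0,"y":0,"z":0,"spin":0}]'
python3 -c "
from h import *
im=vision.get_image('wrist'); cv2.imwrite('pics/w23.png',im)
go([499.1,157.9,141.6],0.309)
for n in ('scene','top'):
  im=vision.get_image(n); x,y,w,h=(220,90,130,130) if n=='scene' else (180,150,100,110)
  cv2.imwrite(f'pics/{n}23.png',cv2.resize(im[y:y+h,x:x+w],None,fx=4.5,fy=4.5,interpolation=cv2.INTER_CUBIC))
"
```

```text
clock: 29.0
eef_pos: [498.7, 161.9, 165.2]
tool_rot: [-3.141, -0.0, 0.316]
force: [0.1, -0.3, -6.9]
width: 21.2
clock: 29.5
eef_pos: [498.8, 159.6, 141.9]
tool_rot: [3.141, 0.001, 0.312]
force: [-0.1, 0.1, -7.1]
width: 20.9
clock: 29.8
eef_pos: [499.2, 160.1, 142.6]
tool_rot: [-3.142, -0.001, 0.313]
force: [-0.5, 0.4, -6.8]
width: 20.7
tcp [499.1 160.1 142.6] rot [-3.1416e+00 -5.0000e-04  3.1290e-01] F [-0.7 -0.1 -6.6] w 20.8 t 29.85
tool shift cm [-0.07  0.21  0.1 ] spin 0.004
```

View pics/w23.png

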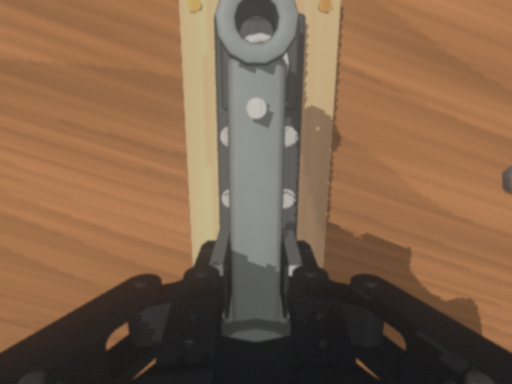

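View pics/scene23.png

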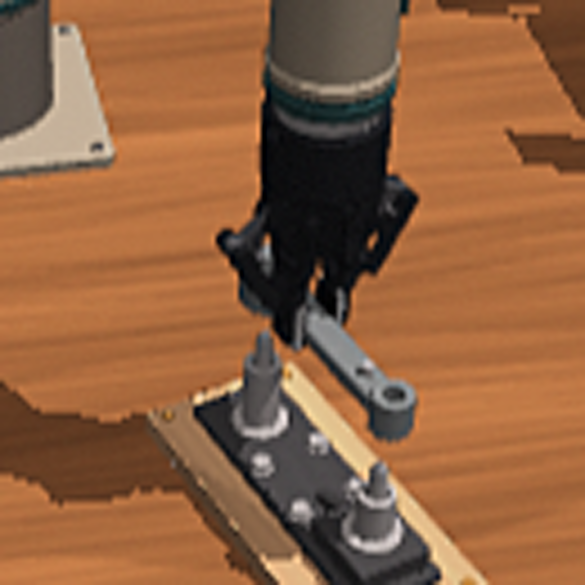

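View pics/top23.png

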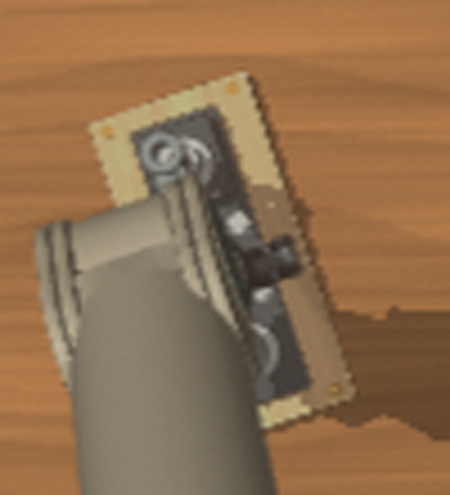

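```bash

python3 -m crank '[{"x":-0.07,"y":0.21,"z":0.1,"spin":0.004},{"x":0,"y":0,"z":0,"spin":0},{"x":0,"y":0,"z":0,"spin":0},{"x":0,"y":0,"z":0,"spin":0},{"x":0,"y":0,"z":0,"spin":0}]'
python3 -m crank '[{"x":0,"y":0,"z":0,"spin":0},{"x":0,"y":0,"z":0,"spin":0},{"x":0,"y":0,"z":0,"spin":0},{"x":0,"y":0,"z":0,"spin":0},{"x":0,"y":0,"z":0,"spin":0}]'
python3 -c "
from h import *
im=vision.get_image('wrist'); cv2.imwrite('pics/w24.png',cv2.resize(im[:280,150:360],None,fx=2.1*1.3,fy=2.1,interpolation=cv2.INTER_CUBIC)); cv2.imwrite('pics/w24y.png',cv2.resize(im[0:110,190:330],None,fx=5.4,fy=5.4,interpolation=cv2.INTER_CUBIC))
go([499.1,157.9,141.6],0.309)
C=cam('wrist'); print('pins',[proj('wrist',[586.6,185.9,z],C) for z in (86,110)])
im=vision.get_image('scene'); x,y,w,h=(220,90,130,130)
cv2.imwrite(f'pics/scene24.png',cv2.resize(im[y:y+h,x:x+w],None,fx=4.5,fy=4.5,interpolation=cv2.INTER_CUBIC))
S=cam('scene')
for P in ([453.5,143.3,110],[586.6,185.9,110],[586.6,185.9,140],[586.6,185.9,168],[453.5,143.3,140]): print(P,(proj('scene',P,S)-[x,y])*4.5)
"
```

```text
clock: 30.45
eef_pos: [499.0, 157.9, 141.3]
tool_rot: [-3.142, -0.0, 0.309]
force: [-0.5, 0.2, -6.3]
width: 21.0
clock: 30.95
eef_pos: [499.0, 157.8, 141.3]
tool_rot: [3.142, -0.0, 0.309]
force: [0.4, -0.3, -6.5]
width: 20.5
tcp [499.  157.8 141.3] rot [ 3.1416e+00 -1.0000e-04  3.0880e-01] F [ 0.   0.1 -6.1] w 20.4 t 31.0
tool shift cm [ 0.01 -0.01 -0.03] spin -0.000
pins [array([254.96043879,  55.88238434]), array([254.88389069,  49.34053429])]
[453.5, 143.3, 110] [262.18546277 330.01642973]
[586.6, 185.9, 110] [377.28655385 459.72659828]
[586.6, 185.9, 140] [381.54636036 424.44148299]
[586.6, 185.9, 168] [385.66014587 390.36589859]
[453.5, 143.3, 140] [264.26203208 294.99383143]
```

View pics/w24y.png

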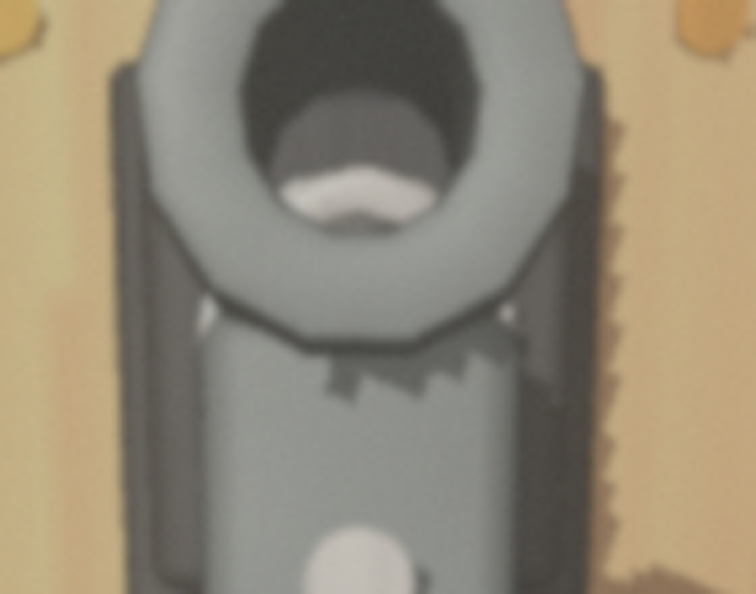

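View pics/scene24.png

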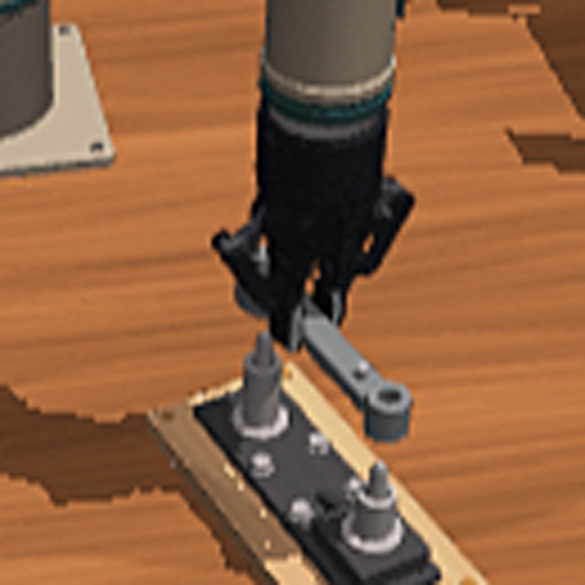

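```bash

python3 -c "
from h import *
C=cam('wrist'); u=np.array([np.cos(.309),np.sin(.309)]);p=np.array([586.6,185.9])
for r in (13,8): print(r,proj('wrist',[*(p+r*u),86],C))
print('pad',proj('wrist',[*(p+20*u),52],C))
for px in ((256.7,30.6),(256.7,39.8)): print((at('wrist',px,86,C)[:2]-p)@u)
lev((256.7,20),(256.3,107))
im=vision.get_image('scene')
cv2.imwrite('pics/scene25.png',cv2.resize(im[165:205,285:325],None,fx=14,fy=14,interpolation=cv2.INTER_CUBIC))
im=vision.get_image('wrist');
cv2.imwrite('pics/w25.png',cv2.resize(im[0:70,210:310],None,fx=8,fy=8,interpolation=cv2.INTER_CUBIC))
S=cam('scene')
for P in ([586.6,185.9,110],[586.6,185.9,86],[586.6,185.9,168.3]): print(P,(proj('scene',P,S)-[285,165])*14)
"
```

```text
13 [254.9363717   31.01449658]
8 [254.94464885  40.69028569]
pad [255.01280477  30.24046182]
13.212036042611528
8.46258937015216
eye [587.38797788 185.41042488 167.72002007] tool [ 92.63612186   0.57857947 -26.39972625]
peg [560.94156609 177.10347081 168.72002007] tool [ 64.91603947   0.45588714 -27.39980686]
[586.6, 185.9, 110] [263.78038975 380.26052798]
[586.6, 185.9, 86] [253.50472211 465.37662813]
[586.6, 185.9, 168.3] [289.97101334 163.31659616]
```

View pics/scene25.png

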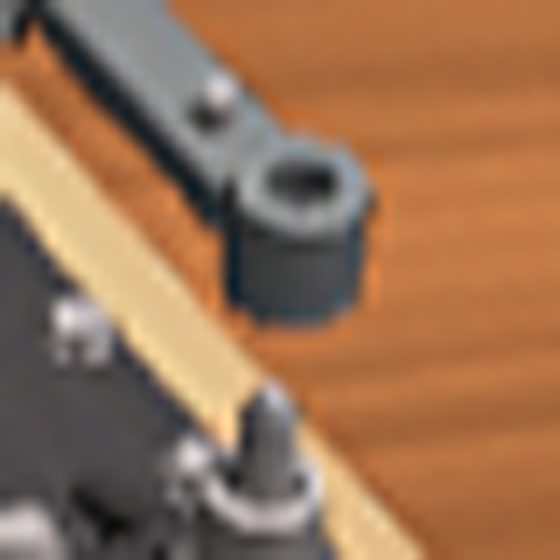

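View pics/w25.png

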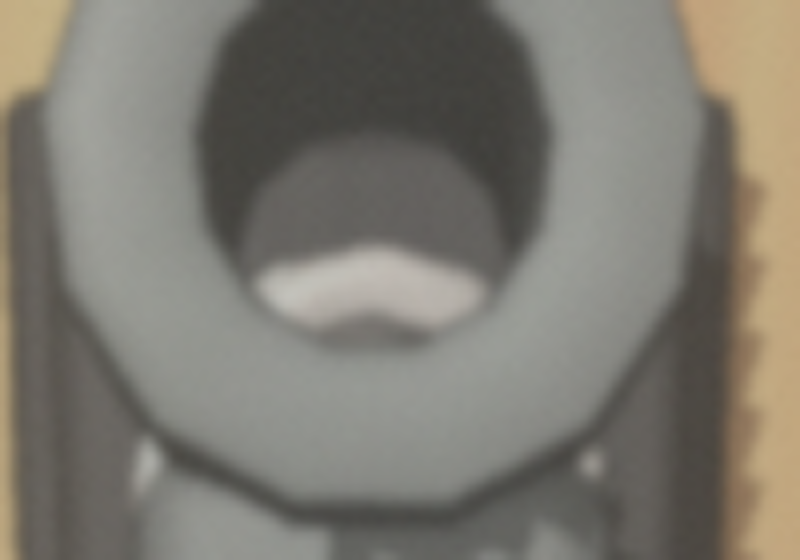

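```bash

python3 -c "
from h import *
im=vision.get_image('wrist'); go([499.1,157.9,141.6],.309)
b=cv2.resize(im[:300,100:500],None,fx=2,fy=2,interpolation=cv2.INTER_CUBIC)
cv2.imwrite('pics/w26.png',b)
a=cv2.imread('pics/w21.png')
def mask(i):
    h=cv2.cvtColor(i,cv2.COLOR_BGR2HSV); return ((h[...,1]<55)&(h[...,2]>90)).astype(np.uint8)*255
for n,i in(('w21',a),('now',b)):
    g=cv2.cvtColor(i,cv2.COLOR_BGR2HSV); m=mask(i)
    for r in (20,40,60,160,200,250,300,350,400): 
        xs=np.where(m[r,200:430])[0]+200; print(n,r,xs.min() if len(xs) else None,xs.max() if len(xs) else None,end=' | ')
    # peg
    v=cv2.cvtColor(i,cv2.COLOR_BGR2GRAY)[180:250,270:350]; k=(v>165).astype(np.uint8); M=cv2.moments(k,True); print('\npeg',M['m00'],M['m10']/M['m00']+270,M['m01']/M['m00']+180)
"
```

```text
tcp [499.  157.8 141.3] rot [ 3.1416 -0.      0.3088] F [ 1.9 -0.2 -7. ] w 20.5 t 31.2
tool shift cm [ 0.02 -0.01 -0.03] spin -0.000
w21 20 232 393 | w21 40 231 394 | w21 60 234 391 | w21 160 255 371 | w21 200 255 370 | w21 250 257 369 | w21 300 257 367 | w21 350 258 366 | w21 400 259 364 | 
peg 1432.0 311.1487430167598 215.35474860335196
now 20 232 393 | now 40 222 402 | now 60 223 401 | now 160 226 370 | now 200 228 369 | now 250 229 383 | now 300 231 389 | now 350 232 391 | now 400 234 387 | 
peg 1288.0 311.9301242236025 215.32686335403727
```

View pics/w26.png

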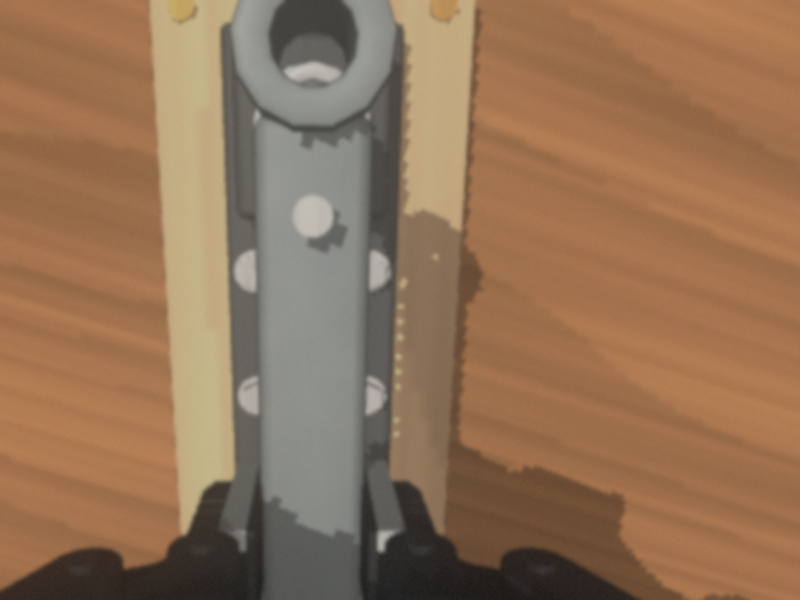

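```bash

python3 -c "
from h import *
s=ctrl.read_state(); M=R.from_euler('xyz',s['tool_rot']).as_matrix(); t=s['eef_pos']; C=cam('wrist')
for dz in (-3,0,3):
  q=[proj('wrist',t+M@np.array([92,y,-26.4-dz]),C) for y in (-14,14)]
  print(dz,q[1]-q[0],q[0][1]*2, 'peg',2*proj('wrist',t+M@np.array([64,0,-27.4-dz*.7]),C)[1])
"
```

```text
-3 [ 8.26205669e+01 -2.72252600e-02] 48.50160872427671 peg 219.15255030510767
0 [ 8.48547285e+01 -2.80735295e-02] 44.30477903890926 peg 219.42812356047384
3 [ 8.72130772e+01 -2.89753528e-02] 39.87467255655827 peg 219.71370867981912
```

```bash

python3 -c "
from h import *
s=ctrl.read_state(); M=R.from_euler('xyz',s['tool_rot']).as_matrix(); t=s['eef_pos']; C=cam('wrist')
a=cv2.imread('pics/w21.png'); h=cv2.cvtColor(a,cv2.COLOR_BGR2HSV)
m=(h[...,1]<70)&(h[...,2]>70)
for r in range(150,440,30):
  for z in (m,):
    row=z[r]; c=312; l=c
    l=max(np.where(~row[:300])[0]); rr=min(np.where(~row[325:])[0])+325
  # find x in tool with this row for level arm top
  from scipy.optimize import brentq
  x=brentq(lambda x:2*proj('wrist',t+M@np.array([x,0,-19.4]),C)[1]-r,0,100)
  w=[2*(proj('wrist',t+M@np.array([x,11,-19.4]),C)-proj('wrist',t+M@np.array([x,-11,-19.4]),C))[0]]
  print(r,l,rr,rr-l-1,'x %.1f'%x,'pred',np.round(w,1),'ratio %.3f'%((rr-l-1)/w[0]))
"
```

```text
150 253 372 118 x 76.1 pred [120.9] ratio 0.976
180 253 372 118 x 70.9 pred [119.5] ratio 0.988
210 254 371 116 x 65.5 pred [118.1] ratio 0.982
240 254 371 116 x 60.1 pred [116.7] ratio 0.994
270 255 370 114 x 54.5 pred [115.3] ratio 0.989
300 256 369 112 x 48.7 pred [113.8] ratio 0.984
330 256 368 111 x 42.8 pred [112.4] ratio 0.987
360 257 367 109 x 36.8 pred [111.] ratio 0.982
390 258 367 108 x 30.6 pred [109.6] ratio 0.985
420 258 366 107 x 24.3 pred [108.2] ratio 0.989
```

```bash

python3 -m crank '[{"x":-0.07,"y":0,"z":0,"spin":0},{"x":0,"y":0,"z":0,"spin":0},{"x":0,"y":0,"z":0,"spin":0},{"x":0,"y":0,"z":0,"spin":0},{"x":0,"y":0,"z":0,"spin":0}]'
python3 -m crank '[{"x":0,"y":0,"z":0,"spin":0},{"x":0,"y":0,"z":0,"spin":0},{"x":0,"y":0,"z":0,"spin":0},{"x":0,"y":0,"z":0,"spin":0},{"x":0,"y":0,"z":0,"spin":0}]'
python3 -c "
from h import *
go([498.5,157.7,141.3],.309); im=vision.get_image('scene'); cv2.imwrite('pics/s27.png',im)
s=ctrl.read_state(); print(np.abs(s['qd']).max()); ctrl.finish_job()"
```

```text
clock: 31.7
eef_pos: [498.3, 157.6, 141.3]
tool_rot: [3.142, -0.0, 0.309]
force: [-0.4, -0.4, -4.7]
width: 20.7
clock: 32.2
eef_pos: [498.3, 157.6, 141.3]
tool_rot: [3.142, -0.0, 0.309]
force: [-0.3, 0.2, -7.0]
width: 20.5
tcp [498.3 157.6 141.3] rot [ 3.1416e+00 -1.0000e-04  3.0880e-01] F [-0.3  0.2 -7. ] w 20.5 t 32.2
tool shift cm [ 0.02 -0.    0.  ] spin -0.000
0.0016258645275410476
the job is handed in; nothing more can be done
```

View pics/s27.png

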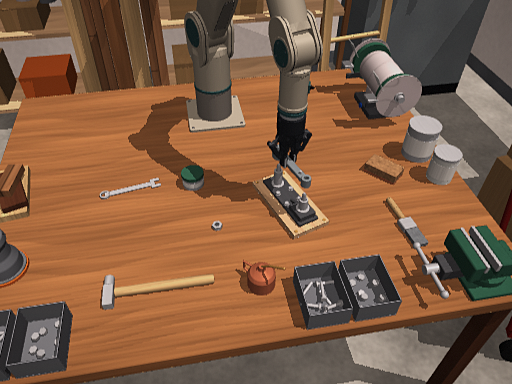

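The job is handed in at 32.2 s. Both tubes are on their pins and the lever is held level above the bracket.

**Tubes:** The long tube is on the low pad and the short one on the high pad, both released. I lowered each until the wrist felt contact. The tool heights there matched the 34 and 52 mm pads to within about 0.5 mm. The pictures showed both pins standing through their tubes.

**Lever:** It is gripped within about 1 mm of its balance point. The final pose is steady, about 30 mm above the pin tips, and within about 1 mm of both pins by my measurements. The last wrist pictures showed it had not moved in the grip since the lift. The width of its arm in the picture gave less than about 0.6° of tilt.

**Checks that disagreed or were weak:**
- The wrist picture showed the arm about 1.5% narrower than predicted, the same along its whole length. I took this as camera calibration error.
- The last wrist check put the eye about 1 mm too far along the arm. I corrected it by 0.7 mm and did not check it again with the wrist camera.
- The coarse scene-camera readings differed from the prediction by a pixel or two, about 3–6 mm. I relied on the wrist camera instead.
- The hub is hidden by the gripper, so its place above the low pin is inferred from the eye, the peg and the tool pose.

The final scene picture shows the nut, wrench, hammer, brush, grease tin, sanding block and oil can apparently where they were.

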